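# Turn the settled glaze jar on its lid, then set it upright on the tile

### The job

The glaze in the closed square blue jar has settled: turn the jar upside down, stand it on its lid on the black rubber mat and leave it standing there with your hand off it for a good second, then turn it right way up again and set it standing upright in the middle of the terracotta tile. Never let the jar drop or topple; laying it down on its side for a new grip is fine. Leave the round jar, the white tub and the wooden tool where they are.

Things in the scene. Friction and masses are not known exactly. Their poses are not given: they have to be found in the camera images.
- glaze_jar: Rigid closed blue jar, paper labels, black screw lid fixed on. Body 50 x 50 mm, flat-sided, 74 mm tall; lid 46 mm across, from 82 to 100 mm height (top). 0.28 to 0.56 kg. Starts upright on the bare table (z = 0), any yaw. Origin: centre of underside; z to the lid, x and y square to the flat sides. Lies steadily on a flat side, axis 25 mm up, lid clear.
- lid_top (a point): Centre of the lid's flat top, 100 mm from the underside along the jar's z.
- mat: Black rubber mat, 130 x 130 mm, 4 mm thick, fixed to the table. Origin: centre of its underside, at table height; z up, x and y along its edges.
- tile: Terracotta tile, 120 x 120 mm, 8 mm thick, fixed to the table. Origin: centre of its underside, at table height; z up, x and y along its edges.
- round_jar: Bystander: round green jar with white lid, 64 mm across, 85 mm tall, loose. Origin: centre of the underside.
- tub: Bystander: open white plastic tub, 100 mm across, 70 mm tall, loose. Origin: centre of the underside.
- clay_tool: Bystander: flat wooden modelling tool, about 178 x 24 mm, 10 mm thick, lying flat, loose. Origin: on the underside, 75 mm from the end of its handle; x along its length.
Things that resemble listed ones, but are neither listed nor needed, are in the scene too. What is shaped like the tile but green or turquoise is not meant.

How it is judged:
On the way:
1. the jar stands upside down on its lid on the mat, at rest and untouched by the fingers, for 0.8 s (z of glaze_jar in the frame of mat above 0.094 m and z of lid_top in the frame of mat below 0.009 m and angle between glaze_jar's own z axis and vertical above 3 rad and horizontal distance between lid_top and mat below 0.04 m and contact force between glaze_jar and the fingers below 0.05 N and linear speed of glaze_jar below 0.03 m/s), for 0.8 s.
At the end, for the whole second after the job is handed in: The jar, after its stand on the lid, stands upright (within 0.1 rad) on the tile, its centre within 20 mm of the tile's centre, released and at rest; round jar, tub and wooden tool each within 30 mm of where they were (angle between glaze_jar's own z axis and vertical below 0.1 rad and horizontal distance between glaze_jar and tile below 0.02 m and z of glaze_jar in the frame of tile between 0.004 and 0.012 m and contact force between glaze_jar and the fingers below 0.05 N and linear speed of glaze_jar below 0.02 m/s and distance of each of round_jar, tub, clay_tool from where it was at the start of the episode below 0.03 m); the robot touches nothing.
It fails at once if the jar drops or topples (faster than 0.35 m/s with the fingers off it) (contact force between glaze_jar and the fingers below 0.05 N and linear speed of glaze_jar above 0.35 m/s).
It fails at once if the round jar is pushed more than 30 mm (distance of round_jar from where it was at the start of the episode above 0.03 m).
It fails at once if the tub is pushed more than 30 mm (distance of tub from where it was at the start of the episode above 0.03 m).
It fails at once if the clay tool is pushed more than 30 mm (distance of clay_tool from where it was at the start of the episode above 0.03 m).
It also fails if it takes over 72 s, if anything falls off the work surface, if the arm or the gripper's body presses on something with over 40 N, if the wrist force passes 120 N, or if a joint passes its speed limit or range.

### The arm

A 6-joint arm with a two-finger parallel gripper is mounted at the origin on the work surface. World frame = base frame: x ahead of the robot, y to its left, z up, the work surface at z = 0. Lengths are in m, angles in rad, forces in N, time in s.
With the tool pointing down it reaches from about 0.3 to 0.875 m from the base axis. Payload 6.4 kg.
Tool frame: the origin (TCP) lies midway between the tips of the shut fingers; the grasp point (between the pads) lies 19 mm behind it; z points along the fingers, y is the line along which they close (so a half turn about z gives the same grasp; the last joint's range is limited). The gripper opens to 85 mm and grips with 20 to 120 N. Pads are 22 mm wide; open, the fingers measure 114 mm over their backs; the gripper's body (76 mm by 85 mm) begins 54 mm behind the grasp point. The pads swing forward as they close: fully open they stand 13 mm farther back than shut.
Start: joints at [1.137, 0.181, 1.607, -0, 1.354, -0.206], TCP at [0.13, 0.56, 0.231] pointing down, gripper open.
Joint ranges: [-2.99, 2.99], [-0.89, 2.07], [0.3, 2.58], [-1.14, 4.28], [0, 2.63], [-3.12, 3.12]. Speed limits (rad/s): [2.57, 2.57, 3.01, 3.14, 3.14, 3.14].

### API

Orientations are given as a unit quaternion [w, x, y, z].
In Python, from bench import ctrl, vision, workorder gives the robot as it stands. The module is installed in compiled form; this text tells all that it offers.
- The arm moves only by the tool servo_tool, never from a script. Its argument "steps" is a list of rows, each an object of numbers: "dx", "dy", "dz": the shift along the world's x, y, z as a fraction of full scale; "wx", "wy", "wz": the turn, a rotation vector about the world's x, y, z as a fraction of full scale. A call has exactly 5 rows; each row is the pose to reach, as a shift and turn from the pose commanded when the call began, turning the shorter way round; what a row does not reach only later rows make up. Full scale, the value 1, is 100 mm for a shift and pi rad for a turn. A row lasts 1/12 s, in which the tool goes at most 41.7 mm and 7.16 degrees, less where a joint would pass 70% of its speed; a pose out of reach is approached as far as the arm can. A call with a number of a shift or a turn outside -1 to 1 is refused whole. A call with a gripper value outside its range is refused whole. "jaw" is the opening, from 0 (shut) to 1 (fully open), set as the call begins (left out, the last holds). The fingers move at their own pace and stop on an object; the grip force is fixed at half the most. Time passes only in rows, so rows that repeat a pose let the fingers close, or fill a call up. It gives the time, the measured TCP pose, the force, the opening and the grip force at its end, in the units of the state.
- ctrl.get_obs(): the state, without advancing time (a new reading comes with each control period).
- vision.camera(name): name is "scene" or "top" or "wrist"; returns a dict with "frame" (384x512x3 uint8, red, green, blue), "vfov" (degrees; the focal length in pixels is half the picture's height over the tangent of half this angle, whatever the lens; pixels are square), "cx", "cy" (the principal point, pixels), "D" ([k1, k2, p1, p2, k3] as OpenCV has them; the pictures are not rectified), "camera_from_world" (4x4, takes a point from world to camera coordinates). Camera axes: x right, y up, looking along -z (the intrinsics and any distortion apply to the point x, -y, -z); pixel columns grow to the right and rows downward; lengths in m; the calibration is good to about 2 mm. A picture is of the moment at which its call begins. There is no depth.
- workorder.hand_in(): hands the job in; it is judged then, once.
The state is a dict: "time_s": time; "q": joint angles; "dq": joint speeds; "joint_efforts": joint torques, N m; "eef_pos": TCP position; "eef_rot": TCP orientation; "wrist_force": force on the tool from outside, world axes, zero at the start; "torque": the same for the moment, N m; "opening": opening from 0.0 (shut) to 1.0 (fully open); "grasp_force": force on a finger pad.
Only numpy, scipy, OpenCV 4.12 (cv2) and the standard library are available. Lean on these libraries where they do the work, as an engineer would, in place of code of your own. Each camera call takes 0.05 s, during which the arm holds its last target. There are 200 camera calls.

## Working session

There is one attempt and no reset: what is moved stays moved. The work goes in short steps, Python scripts to look and compute and a tool call to move; the robot and the scene stay as the last step left them, time stands still between calls to the robot, and variables do not carry over. Pictures are saved under pics/ and viewed, at most 14 in all, crops included, and the job is handed in when it is done.

Besides the shell and the picture viewer there is one more tool, called after ">>>" as a command line: name --argument value ..., lists and objects as JSON in quotes. servo_tool: Moves the arm, as the interface text tells. Its arguments: {"type":"object","properties":{"steps":{"type":"array","items":{"type":"object","properties":{"dx":{"type":"number"},"dy":{"type":"number"},"dz":{"type":"number"},"wx":{"type":"number"},"wy":{"type":"number"},"wz":{"type":"number"}}}},"jaw":{"type":"number"}},"required":["steps"]}

```bash
mkdir -p pics; cat > h.py <<'E'
import numpy as np, cv2
from bench import ctrl, vision, workorder
def cam(n):
    c=vision.camera(n); h=c["frame"].shape[0]
    f=h/2/np.tan(np.radians(c["vfov"])/2)
    c["K"]=np.array([[f,0,c["cx"]],[0,f,c["cy"]],[0,0,1.]]); c["D"]=np.array(c["D"],float)
    c["T"]=np.array(c["camera_from_world"]); return c
def ray(c,uv):
    p=cv2.undistortPoints(np.array(uv,float).reshape(-1,1,2),c["K"],c["D"]).reshape(-1,2)
    d=np.c_[p[:,0],-p[:,1],-np.ones(len(p))]; R=c["T"][:3,:3]
    return -R.T@c["T"][:3,3], d@R
def plane(c,uv,z):
    o,d=ray(c,uv); return o+d*((z-o[2])/d[:,2])[:,None]
def proj(c,P):
    q=np.atleast_2d(P)@c["T"][:3,:3].T+c["T"][:3,3]; q=q*[1,-1,-1]
    return cv2.projectPoints(q,np.zeros(3),np.zeros(3),c["K"],c["D"])[0].reshape(-1,2)
def save(c,n): cv2.imwrite(f"pics/{n}.png",c["frame"][:,:,::-1])
E
python3 - <<'E'
from h import *
a=cam("top");b=cam("scene")
cv2.imwrite("pics/a.png",np.vstack([a["frame"],b["frame"]])[:,:,::-1][:600] if 0 else a["frame"][:,:,::-1]); save(b,"b")
for c in(a,b):print(ray(c,[[256,192]]),c["D"])
print(ctrl.get_obs())
E
```

```text
(array([0.36634464, 0.01535386, 1.78097859]), array([[ 0.08891449, -0.01791439, -0.99598206]])) [0.06109777 0.         0.         0.         0.        ]
(array([1.38412684, 0.7734877 , 1.31816188]), array([[-0.5174417 , -0.42976744, -0.74082657]])) [-0.13738308  0.          0.          0.          0.        ]
{'time_s': 0.1, 'q': array([ 1.13671105e+00,  1.81456184e-01,  1.60789114e+00,  6.65890160e-06,
        1.35382592e+00, -2.06279658e-01]), 'dq': array([ 0.00029033, -0.00068444, -0.00118517, -0.00029988, -0.00059143,
        0.00021925]), 'joint_efforts': array([-1.81335913e-04, -4.45875764e+01, -3.52234912e+01, -2.69081438e-04,
        4.19248259e-03,  3.16738090e-05]), 'eef_pos': array([0.12961519, 0.55969313, 0.23048835]), 'eef_rot': array([-2.51822772e-04,  1.13657357e-01,  9.93519693e-01, -7.49107177e-04]), 'wrist_force': array([0.35961171, 0.48029511, 0.21462904]), 'torque': array([ 0.0139101 ,  0.00502958, -0.04090498]), 'grasp_force': 0.0, 'opening': 1.0058219882713921}
```

View pics/a.png

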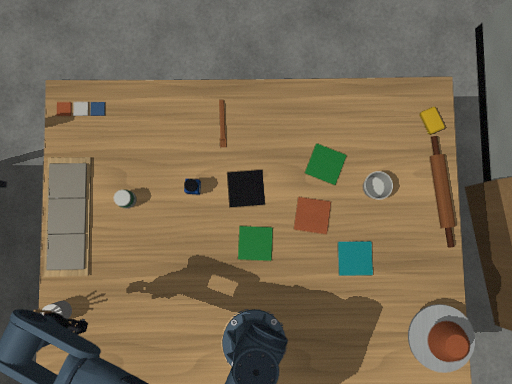

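View pics/b.png

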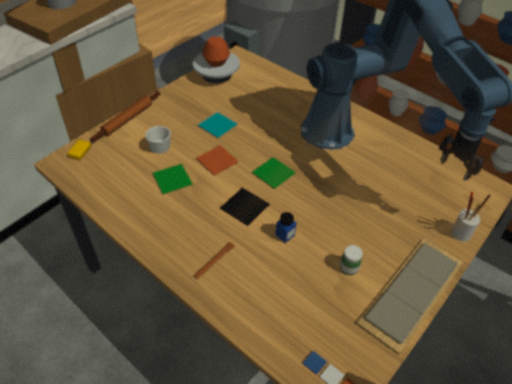

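The top view shows the jar near (193,186), mat (246,188), terracotta tile (313,215), tub (378,185), round jar (124,198) and tool (222,123). The gripper is at lower left.

```bash
python3 - <<'E'
from h import *
for n in("top","scene"):
    c=cam(n); f=c["frame"]; hsv=cv2.cvtColor(f,cv2.COLOR_RGB2HSV); g=f.max(2)
    H,S,V=[hsv[:,:,i].astype(int) for i in range(3)]
    M={"tile":(((H<9)|(H>172))&(S>120)&(V>90),.008),"mat":((V<45),.004),"blue":((H>108)&(H<128)&(S>120)&(V>35),.05)}
    roi=dict(top=dict(tile=(285,190,340,242),mat=(222,163,272,213),blue=(178,172,208,200)),scene=dict(tile=(190,140,245,180),mat=(215,183,275,228),blue=(268,205,305,248)))[n]
    print(n)
    for k,(m,z) in M.items():
        x0,y0,x1,y1=roi[k]; mm=np.zeros(m.shape,np.uint8); mm[y0:y1,x0:x1]=m[y0:y1,x0:x1]
        cs=cv2.findContours(mm,cv2.RETR_EXTERNAL,cv2.CHAIN_APPROX_NONE)[0]; ct=max(cs,key=cv2.contourArea)
        P=plane(c,ct.reshape(-1,2),z)[:,:2].astype(np.float32)*1000
        print(k,cv2.contourArea(ct),cv2.boundingRect(ct),cv2.minAreaRect(P))
    x0,y0,x1,y1=roi["blue"]; cv2.imwrite(f"pics/j_{n}.png",cv2.resize(f[y0-10:y1+10,x0-10:x1+10,::-1],None,fx=8,fy=8,interpolation=cv2.INTER_NEAREST)); print(x0-10,y0-10)
a=cv2.imread("pics/j_top.png");b=cv2.imread("pics/j_scene.png")
h=max(a.shape[0],b.shape[0]);p=lambda i:cv2.copyMakeBorder(i,0,h-i.shape[0],0,0,cv2.BORDER_CONSTANT)
cv2.imwrite("pics/j.png",np.hstack([p(a),p(b)]));print(a.shape,b.shape)
E
```

```text
top
tile 0.0 (323, 231, 1, 1) ((380.5063171386719, -255.14248657226562), (0.0, 0.0), 0.0)
mat 1129.5 (228, 170, 37, 37) ((539.881591796875, 20.23636245727539), (126.2915267944336, 126.73429870605469), 3.561075210571289)
blue 1.0 (184, 190, 9, 4) ((526.9635620117188, 223.7335968017578), (29.583065032958984, 7.54572868347168), 79.64714813232422)
168 162
scene
tile 0.0 (212, 163, 1, 1) ((470.2016296386719, -212.19284057617188), (0.0, 0.0), 0.0)
mat 822.0 (221, 189, 47, 36) ((544.841552734375, 24.129093170166016), (121.38481903076172, 121.31245422363281), 3.19270396232605)
blue 56.5 (276, 229, 11, 12) ((582.4326782226562, 225.7447052001953), (48.5765495300293, 29.078426361083984), 78.78756713867188)
258 195
(384, 400, 3) (504, 456, 3)
```

View pics/j.png

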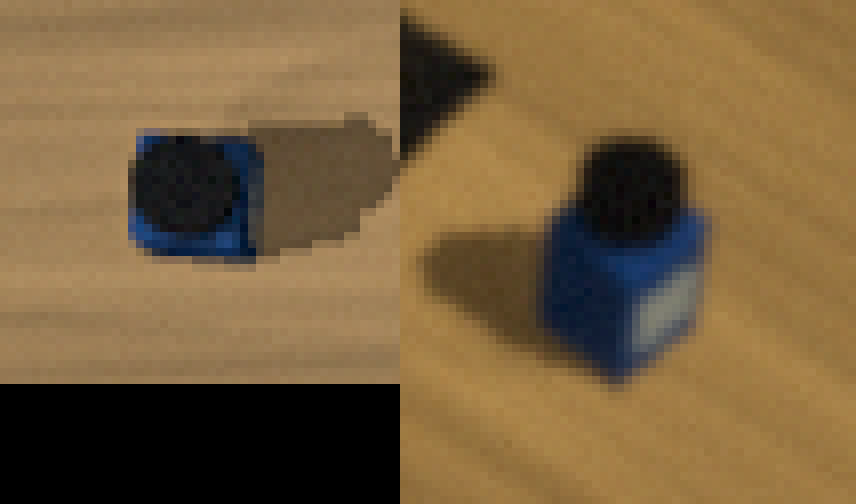

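The crops show the lid as a black disc, centred at about (191.2,185.1) in the top view and (287.4,218.4) in the scene view. The body is nearly aligned with the world axes. I'll compute lid and corner points and redo the tile mask.

```bash
python3 - <<'E'
from h import *
for n in("top","scene"):
    c=cam(n); f=c["frame"]; hsv=cv2.cvtColor(f,cv2.COLOR_RGB2HSV)
    H,S,V=[hsv[:,:,i].astype(int) for i in range(3)]
    print(n)
    lid={"top":[190.7,184.6],"scene":[286.9,217.9]}[n]
    print("lid",plane(c,[lid],.1))
    if n=="scene":
        # body pts: bottom corner z=0, shoulder corners z=.074
        print("botcorner",plane(c,[[284.6,242.4]],0)); print("shoulder",plane(c,[[258-.5+145/8,195-.5+222/8],[258-.5+310/8,195-.5+222/8],[258-.5+232/8,195-.5+275/8]],.074))
    else:
        print("bottom edge",plane(c,[[168-.5+133/8,162-.5+250/8],[168-.5+258/8,162-.5+262/8]],.0))
    x0,y0,x1,y1=dict(top=(288,190,340,242),scene=(190,140,245,180))[n]
    t=dict(top=(313,215),scene=(217,160))[n]; print(f[t[1],t[0]],hsv[t[1],t[0]],f[t[1]-30,t[0]])
    m=(f[:,:,0]>1.6*f[:,:,1])&(H<14); 
    for k,(m,z) in dict(tile=(((f[:,:,0]>1.7*f[:,:,1])),.008)).items():
        mm=np.zeros(m.shape,np.uint8); mm[y0:y1,x0:x1]=m[y0:y1,x0:x1]
        ct=max(cv2.findContours(mm,0,cv2.CHAIN_APPROX_NONE)[0],key=cv2.contourArea)
        P=plane(c,ct.reshape(-1,2),z)[:,:2].astype(np.float32)*1000; print(k,cv2.contourArea(ct),cv2.minAreaRect(P))
    if n=="top": print("round",plane(c,[[124,198]],.085),"tub",plane(c,[[378,185]],.07),"tool",plane(c,[[221,100],[224,147]],0))
E
```

```text
top
lid [[0.54511181 0.20861618 0.1       ]]
bottom edge [[0.52637507 0.24390219 0.        ]
 [0.52008974 0.18748914 0.        ]]
[138  77  47] [ 10 168 138] [143 117  80]
tile 977.5 ((438.877685546875, -217.2724609375), (117.36937713623047, 117.06507873535156), 80.73629760742188)
round [[0.50368218 0.43805215 0.085     ]] tub [[ 0.53766532 -0.44300669  0.07      ]] tool [[0.86878603 0.10736839 0.        ]
 [0.69268816 0.09805937 0.        ]]
scene
lid [[0.55083438 0.21570749 0.1       ]]
botcorner [[0.57061802 0.23095826 0.        ]]
shoulder [[0.57249849 0.18792374 0.074     ]
 [0.52664845 0.23819983 0.074     ]
 [0.56982867 0.23171944 0.074     ]]
[144  68  31] [ 10 200 144] [  0 119 114]
tile 604.0 ((443.9342346191406, -212.9578094482422), (120.39826965332031, 119.4551010131836), 79.64690399169922)
```

>>> servo_tool --steps '[{"dx": 0.2,"dy": -0.17,"dz": 0.04,"wz": -0.02},{"dx": 0.4,"dy": -0.35,"dz": 0.08,"wz": -0.04},{"dx": 0.6,"dy": -0.52,"dz": 0.12,"wz": -0.06},{"dx": 0.8,"dy": -0.7,"dz": 0.16,"wz": -0.08},{"dx": 1.0,"dy": -0.87,"dz": 0.2,"wz": -0.11}]' --jaw 1

```text
$.steps[0]: bad value
```

>>> servo_tool --steps '[{"dx": 0.2,"dy": -0.17,"dz": 0.04,"wz": -0.02},{"dx": 0.4,"dy": -0.35,"dz": 0.08,"wz": -0.04},{"dx": 0.6,"dy": -0.52,"dz": 0.12,"wz": -0.06},{"dx": 0.8,"dy": -0.7,"dz": 0.16,"wz": -0.08},{"dx": 1.0,"dy": -0.87,"dz": 0.2,"wz": -0.11}]'

```text
$.steps[0]: bad value
```

>>> servo_tool --steps '[{"dx": 0.2,"dy": -0.17,"dz": 0.04,"wz": -0.02},{"dx": 0.4,"dy": -0.35,"dz": 0.08,"wz": -0.04},{"dx": 0.6,"dy": -0.52,"dz": 0.12,"wz": -0.06},{"dx": 0.8,"dy": -0.7,"dz": 0.16,"wz": -0.08},{"dx": 1.0,"dy": -0.87,"dz": 0.2,"wz": -0.11}]'

```text
$.steps[0]: bad value
```

>>> servo_tool --steps '[{"dx": 0.2,"dy": -0.17,"dz": 0.04,"wz": -0.03},{"dx": 0.4,"dy": -0.35,"dz": 0.08,"wz": -0.06},{"dx": 0.6,"dy": -0.52,"dz": 0.12,"wz": -0.08},{"dx": 0.7,"dy": -0.7,"dz": 0.16,"wz": -0.1},{"dx": 0.7,"dy": -0.87,"dz": 0.2,"wz": -0.12}]'

```text
$.steps[0]: bad value
```

```bash
python3 - <<'E'
from h import *
c=cam("wrist"); save(c,"w1"); o=ctrl.get_obs(); print(o["eef_pos"],o["eef_rot"],o["q"],o["time_s"])
E
```

```text
[0.12979602 0.56003235 0.23104389] [-6.87248361e-05  1.13659777e-01  9.93519704e-01 -2.17074544e-04] [ 1.13668024e+00  1.81018805e-01  1.60725094e+00 -6.34111767e-06
  1.35377825e+00 -2.06302850e-01] 0.35
```

View pics/w1.png

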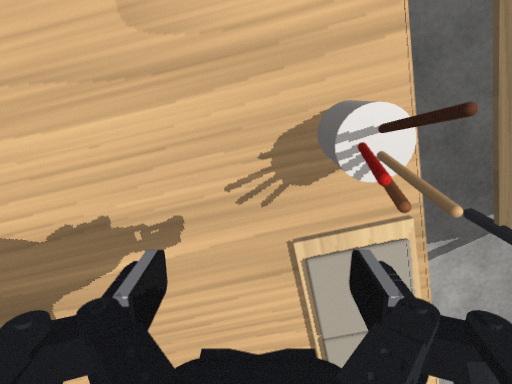

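The arm hasn't moved: the wrist view still shows the brush cup near (370,140). The rows probably need all six numbers.

>>> servo_tool --steps '[{"dx": 0.2,"dy": -0.17,"dz": 0.04,"wx": 0,"wy": 0,"wz": -0.02},{"dx": 0.4,"dy": -0.35,"dz": 0.08,"wx": 0,"wy": 0,"wz": -0.04},{"dx": 0.6,"dy": -0.52,"dz": 0.12,"wx": 0,"wy": 0,"wz": -0.06},{"dx": 0.8,"dy": -0.7,"dz": 0.16,"wx": 0,"wy": 0,"wz": -0.08},{"dx": 1.0,"dy": -0.87,"dz": 0.2,"wx": 0,"wy": 0,"wz": -0.11}]' --jaw 1

```text
time_s: 0.77
eef_pos: [0.2305, 0.4722, 0.2515]
eef_rot: [0.0, 0.284, 0.959, 0.0]
wrist_force: [0.3, -0.1, 0.7]
opening: 1.002
grasp_force: 0.0
```

>>> servo_tool --steps '[{"dx": 0.2,"dy": -0.17,"dz": 0.04,"wx": 0,"wy": 0,"wz": -0.02},{"dx": 0.4,"dy": -0.35,"dz": 0.08,"wx": 0,"wy": 0,"wz": -0.04},{"dx": 0.6,"dy": -0.52,"dz": 0.12,"wx": 0,"wy": 0,"wz": -0.06},{"dx": 0.8,"dy": -0.7,"dz": 0.16,"wx": 0,"wy": 0,"wz": -0.08},{"dx": 1.0,"dy": -0.87,"dz": 0.2,"wx": 0,"wy": 0,"wz": -0.11}]'

```text
time_s: 1.18
eef_pos: [0.3306, 0.3851, 0.2716]
eef_rot: [0.0, 0.445, 0.896, 0.0]
wrist_force: [-0.2, 0.1, -0.0]
opening: 1.002
grasp_force: 0.0
```

>>> servo_tool --steps '[{"dx": 0.2,"dy": -0.17,"dz": 0.04,"wx": 0,"wy": 0,"wz": -0.02},{"dx": 0.4,"dy": -0.35,"dz": 0.08,"wx": 0,"wy": 0,"wz": -0.04},{"dx": 0.6,"dy": -0.52,"dz": 0.12,"wx": 0,"wy": 0,"wz": -0.06},{"dx": 0.8,"dy": -0.7,"dz": 0.16,"wx": 0,"wy": 0,"wz": -0.08},{"dx": 1.0,"dy": -0.87,"dz": 0.2,"wx": 0,"wy": 0,"wz": -0.11}]'

```text
time_s: 1.6
eef_pos: [0.4307, 0.2981, 0.2916]
eef_rot: [0.0, 0.592, 0.806, 0.0]
wrist_force: [-0.0, -0.7, -0.3]
opening: 1.004
grasp_force: 0.0
```

>>> servo_tool --steps '[{"dx": 0.2,"dy": -0.17,"dz": 0.04,"wx": 0,"wy": 0,"wz": -0.03},{"dx": 0.4,"dy": -0.35,"dz": 0.08,"wx": 0,"wy": 0,"wz": -0.06},{"dx": 0.5,"dy": -0.52,"dz": 0.12,"wx": 0,"wy": 0,"wz": -0.08},{"dx": 0.6,"dy": -0.7,"dz": 0.16,"wx": 0,"wy": 0,"wz": -0.1},{"dx": 0.7,"dy": -0.87,"dz": 0.2,"wx": 0,"wy": 0,"wz": -0.12}]'

```text
time_s: 2.02
eef_pos: [0.5004, 0.2111, 0.3114]
eef_rot: [-0.0, 0.733, 0.68, -0.0]
wrist_force: [-0.2, 0.3, -0.1]
opening: 1.001
grasp_force: 0.0
```

```bash
python3 - <<'E'
from h import *
c=cam("wrist"); save(c,"w2"); o=ctrl.get_obs(); print(o["eef_pos"],o["eef_rot"],o["q"],o["time_s"])
E
```

```text
[0.50238016 0.20841925 0.31224137] [1.41895990e-03 7.34828662e-01 6.78251279e-01 1.63917438e-04] [ 0.17626823  0.05244474  1.58555561 -0.00221922  1.501787    0.2564532 ] 2.0667
```

View pics/w2.png

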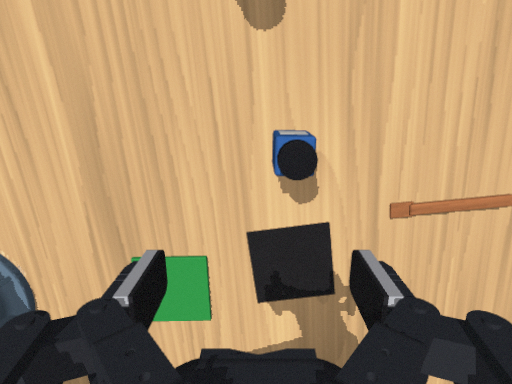

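The wrist view shows the jar with its lid at (297,160) and body edge near row 131. The mat is at about (290,263), and the tool handle is at right.

```bash
python3 - <<'E'
from h import *
c=cam("wrist"); f=c["frame"]; hsv=cv2.cvtColor(f,cv2.COLOR_RGB2HSV); V=hsv[:,:,2]
def cont(m,x0,y0,x1,y1):
    mm=np.zeros(m.shape,np.uint8); mm[y0:y1,x0:x1]=m[y0:y1,x0:x1]
    return max(cv2.findContours(mm,0,cv2.CHAIN_APPROX_NONE)[0],key=cv2.contourArea).reshape(-1,2)
l=cont(V<50,260,120,340,185); P=plane(c,l,.1)[:,:2].astype(np.float32)*1000
print("lid",cv2.minEnclosingCircle(P),len(l))
m=cont(V<50,235,215,340,310); P=plane(c,m,.004)[:,:2].astype(np.float32)*1000; print("mat",cv2.minAreaRect(P))
b=cont(f[:,:,0]<100,260,115,340,185)
print(cv2.boundingRect(b)); h=cv2.convexHull(b).reshape(-1,2); ap=cv2.approxPolyDP(cv2.convexHull(b),3,True).reshape(-1,2); print(ap.tolist())
print(plane(c,ap,.074).round(4).tolist())
cv2.imwrite("pics/jw.png",cv2.resize(f[115:190,255:340,::-1],None,fx=7,fy=7,interpolation=cv2.INTER_NEAREST))
E
```

```text
lid ((543.87548828125, 213.1230926513672), 23.169517517089844) 111
mat ((539.923583984375, 23.974403381347656), (126.91757202148438, 128.02899169921875), 3.6237449645996094)
(271, 128, 44, 50)
[[273, 128], [305, 129], [312, 135], [314, 160], [310, 172], [290, 177], [273, 171]]
[[0.5227, 0.2448, 0.074], [0.5606, 0.2405, 0.074], [0.5687, 0.2328, 0.074], [0.5704, 0.2022, 0.074], [0.565, 0.1875, 0.074], [0.54, 0.1831, 0.074], [0.5193, 0.1924, 0.074]]
```

View pics/jw.png

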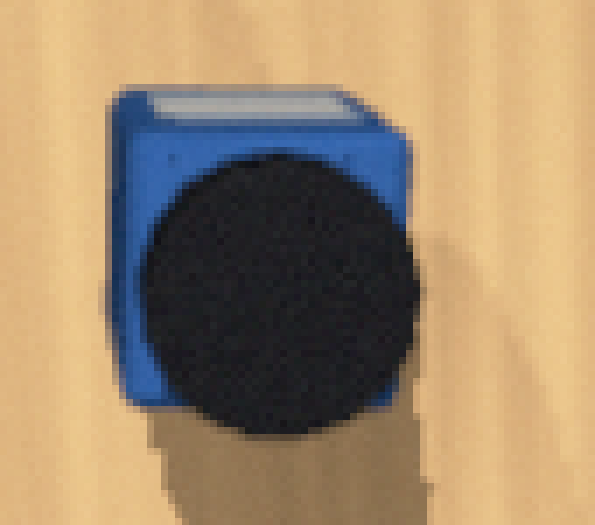

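The jar body lines up with the wrist image, so the tool yaw already matches it. Jar is at (0.545, 0.213) and mat at (0.541, 0.023). Next I tilt the tool 55° and go to the pre-grasp pose.

>>> servo_tool --steps '[{"dx": 0.1,"dy": 0.12,"dz": -0.04,"wx": -0.032,"wy": 0.003,"wz": 0},{"dx": 0.2,"dy": 0.24,"dz": -0.08,"wx": -0.064,"wy": 0.005,"wz": 0},{"dx": 0.3,"dy": 0.36,"dz": -0.12,"wx": -0.096,"wy": 0.008,"wz": 0},{"dx": 0.4,"dy": 0.48,"dz": -0.16,"wx": -0.128,"wy": 0.01,"wz": 0},{"dx": 0.5,"dy": 0.62,"dz": -0.2,"wx": -0.16,"wy": 0.013,"wz": 0}]'

```text
time_s: 2.53
eef_pos: [0.5499, 0.2757, 0.2919]
eef_rot: [0.17, 0.708, 0.66, -0.185]
wrist_force: [1.0, 0.0, 0.3]
opening: 1.003
grasp_force: 0.0
```

>>> servo_tool --steps '[{"dx": 0,"dy": 0,"dz": -0.2,"wx": -0.03,"wy": 0.002,"wz": 0},{"dx": 0,"dy": 0,"dz": -0.4,"wx": -0.06,"wy": 0.005,"wz": 0},{"dx": 0,"dy": 0,"dz": -0.6,"wx": -0.09,"wy": 0.007,"wz": 0},{"dx": 0,"dy": 0,"dz": -0.8,"wx": -0.12,"wy": 0.009,"wz": 0},{"dx": 0,"dy": 0,"dz": -1.0,"wx": -0.145,"wy": 0.011,"wz": 0}]'

```text
time_s: 2.95
eef_pos: [0.5489, 0.2757, 0.1897]
eef_rot: [0.314, 0.647, 0.605, -0.342]
wrist_force: [0.6, -0.8, -0.4]
opening: 1.001
grasp_force: 0.0
```

>>> servo_tool --steps '[{"dx": 0,"dy": 0,"dz": -0.2,"wx": 0,"wy": 0,"wz": 0},{"dx": 0,"dy": 0,"dz": -0.4,"wx": 0,"wy": 0,"wz": 0},{"dx": 0,"dy": 0,"dz": -0.6,"wx": 0,"wy": 0,"wz": 0},{"dx": 0,"dy": 0,"dz": -0.8,"wx": 0,"wy": 0,"wz": 0},{"dx": 0,"dy": 0,"dz": -1.0,"wx": 0,"wy": 0,"wz": 0}]'

```text
time_s: 3.37
eef_pos: [0.5505, 0.2744, 0.0912]
eef_rot: [0.312, 0.65, 0.604, -0.339]
wrist_force: [-0.1, -0.8, -0.1]
opening: 1.001
grasp_force: 0.0
```

```bash
cat >> h.py <<'E'
from scipy.spatial.transform import Rotation as Ro
def st():
    o=ctrl.get_obs(); w,x,y,z=o["eef_rot"]; R=Ro.from_quat([x,y,z,w]).as_matrix()
    print("p",np.round(o["eef_pos"],4),"toolz",R[:,2].round(3),"tooly",R[:,1].round(3),"q",np.round(o["q"],2),"F",np.round(o["wrist_force"],1),"op",round(o["opening"],3),"g",round(o["grasp_force"],1),"t",o["time_s"])
    return np.array(o["eef_pos"]),R
E
python3 - <<'E'
from h import *
st(); c=cam("wrist"); save(c,"w3")
E
```

```text
p [0.5505 0.2744 0.0912] toolz [-0.064 -0.815 -0.576] tooly [ 0.997 -0.075 -0.004] q [ 0.6   0.92  1.11 -0.71  1.78  0.77] F [-0.1 -0.8 -0.1] op 1.001 g 0.0 t 3.3667
```

View pics/w3.png

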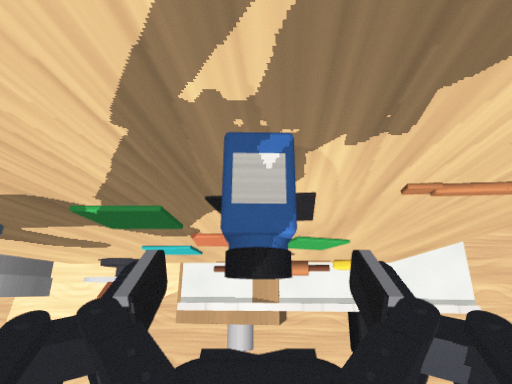

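The jar is centred and square between the fingers, at column 259 with its lid towards row 262. I'll check camera height clearance before going in.

```bash
python3 - <<'E'
from h import *
c=cam("wrist"); p,R=st(); o=ray(c,[[256,192]])[0]; print("cam",o,"in tool",R.T@(o-p))
b=plane(c,[[259,132]],0); print(b)
E
```

```text
p [0.5485 0.2731 0.0884] toolz [-0.068 -0.817 -0.573] tooly [ 0.997 -0.075 -0.01 ] q [ 0.6   0.92  1.11 -0.71  1.78  0.77] F [-0.4  0.2 -0.8] op 0.999 g 0.0 t 3.4667
cam [0.55940634 0.43351356 0.10568999] in tool [ 0.07791842 -0.00143008 -0.14173903]
[[0.54472464 0.24020943 0.        ]]
```

>>> servo_tool --steps '[{"dx": -0.01,"dy": -0.15,"dz": -0.1,"wx": 0,"wy": 0,"wz": 0},{"dx": -0.02,"dy": -0.3,"dz": -0.2,"wx": 0,"wy": 0,"wz": 0},{"dx": -0.04,"dy": -0.45,"dz": -0.3,"wx": 0,"wy": 0,"wz": 0},{"dx": -0.05,"dy": -0.6,"dz": -0.4,"wx": 0,"wy": 0,"wz": 0},{"dx": -0.06,"dy": -0.74,"dz": -0.51,"wx": 0,"wy": 0,"wz": 0}]'

```text
time_s: 3.88
eef_pos: [0.5451, 0.2, 0.0424]
eef_rot: [0.312, 0.65, 0.604, -0.339]
wrist_force: [0.1, 0.1, 0.4]
opening: 0.996
grasp_force: 0.0
```

>>> servo_tool --steps '[{"dx": 0,"dy": 0,"dz": 0,"wx": 0,"wy": 0,"wz": 0},{"dx": 0,"dy": 0,"dz": 0,"wx": 0,"wy": 0,"wz": 0},{"dx": 0,"dy": 0,"dz": 0,"wx": 0,"wy": 0,"wz": 0},{"dx": 0,"dy": 0,"dz": 0,"wx": 0,"wy": 0,"wz": 0},{"dx": 0,"dy": 0,"dz": 0,"wx": 0,"wy": 0,"wz": 0}]' --jaw 0

```text
time_s: 4.3
eef_pos: [0.5452, 0.2015, 0.0424]
eef_rot: [0.313, 0.649, 0.604, -0.339]
wrist_force: [1.2, 2.1, 5.5]
opening: 0.579
grasp_force: 62.8
```

>>> servo_tool --steps '[{"dx": 0,"dy": 0,"dz": 0,"wx": 0,"wy": 0,"wz": 0},{"dx": 0,"dy": 0,"dz": 0,"wx": 0,"wy": 0,"wz": 0},{"dx": 0,"dy": 0,"dz": 0,"wx": 0,"wy": 0,"wz": 0},{"dx": 0,"dy": 0,"dz": 0,"wx": 0,"wy": 0,"wz": 0},{"dx": 0,"dy": 0,"dz": 0,"wx": 0,"wy": 0,"wz": 0}]'

```text
time_s: 4.72
eef_pos: [0.5452, 0.2015, 0.0424]
eef_rot: [0.314, 0.649, 0.604, -0.339]
wrist_force: [1.3, 1.8, 5.8]
opening: 0.575
grasp_force: 62.8
```

```bash
python3 - <<'E'
from h import *
st()
E
```

```text
p [0.5452 0.2015 0.0424] toolz [-0.062 -0.817 -0.573] tooly [ 0.997 -0.073 -0.003] q [ 0.52  0.9   1.27 -0.74  1.63  0.81] F [1.3 1.8 5.8] op 0.575 g 62.8 t 4.7167
```

Gripped at 62.8 N, and the opening matches 50 mm. Now I lift and turn +90° about the closing axis, so the jar lies with its lid towards −y.

>>> servo_tool --steps '[{"dx": 0,"dy": 0,"dz": 0.16,"wx": 0,"wy": 0,"wz": 0},{"dx": 0,"dy": 0,"dz": 0.32,"wx": 0,"wy": 0,"wz": 0},{"dx": 0,"dy": 0,"dz": 0.48,"wx": 0,"wy": 0,"wz": 0},{"dx": 0,"dy": 0,"dz": 0.64,"wx": 0,"wy": 0,"wz": 0},{"dx": 0,"dy": 0,"dz": 0.8,"wx": 0,"wy": 0,"wz": 0}]'

```text
time_s: 5.13
eef_pos: [0.5439, 0.2005, 0.1219]
eef_rot: [0.312, 0.649, 0.604, -0.34]
wrist_force: [0.3, -0.1, -4.5]
opening: 0.575
grasp_force: 62.7
```

>>> servo_tool --steps '[{"dx": 0,"dy": 0,"dz": 0,"wx": 0.034,"wy": -0.003,"wz": 0},{"dx": 0,"dy": 0,"dz": 0,"wx": 0.068,"wy": -0.005,"wz": 0},{"dx": 0,"dy": 0,"dz": 0,"wx": 0.102,"wy": -0.008,"wz": 0},{"dx": 0,"dy": 0,"dz": 0,"wx": 0.136,"wy": -0.01,"wz": 0},{"dx": 0,"dy": 0,"dz": 0,"wx": 0.17,"wy": -0.013,"wz": 0}]'

```text
time_s: 5.55
eef_pos: [0.5443, 0.2007, 0.1224]
eef_rot: [0.142, 0.715, 0.667, -0.153]
wrist_force: [-0.3, -0.2, -4.6]
opening: 0.581
grasp_force: 62.7
```

>>> servo_tool --steps '[{"dx": 0,"dy": 0,"dz": 0,"wx": 0.034,"wy": -0.003,"wz": 0},{"dx": 0,"dy": 0,"dz": 0,"wx": 0.068,"wy": -0.005,"wz": 0},{"dx": 0,"dy": 0,"dz": 0,"wx": 0.102,"wy": -0.008,"wz": 0},{"dx": 0,"dy": 0,"dz": 0,"wx": 0.136,"wy": -0.01,"wz": 0},{"dx": 0,"dy": 0,"dz": 0,"wx": 0.17,"wy": -0.013,"wz": 0}]'

```text
time_s: 5.97
eef_pos: [0.5442, 0.1999, 0.1225]
eef_rot: [-0.038, 0.73, 0.681, 0.042]
wrist_force: [-0.0, -0.7, -5.6]
opening: 0.583
grasp_force: 62.9
```

>>> servo_tool --steps '[{"dx": 0,"dy": 0,"dz": 0,"wx": 0.034,"wy": -0.003,"wz": 0},{"dx": 0,"dy": 0,"dz": 0,"wx": 0.068,"wy": -0.005,"wz": 0},{"dx": 0,"dy": 0,"dz": 0,"wx": 0.102,"wy": -0.008,"wz": 0},{"dx": 0,"dy": 0,"dz": 0,"wx": 0.136,"wy": -0.01,"wz": 0},{"dx": 0,"dy": 0,"dz": 0,"wx": 0.16,"wy": -0.012,"wz": 0}]'

```text
time_s: 6.38
eef_pos: [0.5438, 0.1988, 0.1215]
eef_rot: [-0.206, 0.696, 0.65, 0.223]
wrist_force: [-0.8, 0.0, -5.6]
opening: 0.578
grasp_force: 63.0
```

```bash
python3 - <<'E'
from h import *
st()
E
```

```text
p [0.5438 0.1988 0.1215] toolz [ 0.043  0.577 -0.815] tooly [ 0.998 -0.069  0.004] q [-0.2   0.3   1.84  0.67  1.18 -0.45] F [-0.8  0.  -5.6] op 0.578 g 63.0 t 6.3833
```

>>> servo_tool --steps '[{"dx": 0,"dy": 0,"dz": -0.25,"wx": 0,"wy": 0,"wz": 0},{"dx": 0,"dy": 0,"dz": -0.5,"wx": 0,"wy": 0,"wz": 0},{"dx": 0,"dy": 0,"dz": -0.75,"wx": 0,"wy": 0,"wz": 0},{"dx": 0,"dy": 0,"dz": -0.9,"wx": 0,"wy": 0,"wz": 0},{"dx": 0,"dy": 0,"dz": -1.0,"wx": 0,"wy": 0,"wz": 0}]'

```text
time_s: 6.8
eef_pos: [0.5425, 0.1999, 0.019]
eef_rot: [-0.206, 0.697, 0.651, 0.22]
wrist_force: [-0.6, 0.8, -4.9]
opening: 0.578
grasp_force: 63.1
```

>>> servo_tool --steps '[{"dx": 0,"dy": 0,"dz": -0.02,"wx": 0,"wy": 0,"wz": 0},{"dx": 0,"dy": 0,"dz": -0.03,"wx": 0,"wy": 0,"wz": 0},{"dx": 0,"dy": 0,"dz": -0.04,"wx": 0,"wy": 0,"wz": 0},{"dx": 0,"dy": 0,"dz": -0.05,"wx": 0,"wy": 0,"wz": 0},{"dx": 0,"dy": 0,"dz": -0.06,"wx": 0,"wy": 0,"wz": 0}]'

```text
time_s: 7.22
eef_pos: [0.5447, 0.2001, 0.0154]
eef_rot: [-0.205, 0.697, 0.651, 0.222]
wrist_force: [0.2, 0.6, -4.0]
opening: 0.579
grasp_force: 63.2
```

>>> servo_tool --steps '[{"dx": 0,"dy": 0,"dz": -0.005,"wx": 0,"wy": 0,"wz": 0},{"dx": 0,"dy": 0,"dz": -0.01,"wx": 0,"wy": 0,"wz": 0},{"dx": 0,"dy": 0,"dz": -0.015,"wx": 0,"wy": 0,"wz": 0},{"dx": 0,"dy": 0,"dz": -0.015,"wx": 0,"wy": 0,"wz": 0},{"dx": 0,"dy": 0,"dz": -0.015,"wx": 0,"wy": 0,"wz": 0}]'

```text
time_s: 7.63
eef_pos: [0.5447, 0.2002, 0.0152]
eef_rot: [-0.206, 0.696, 0.651, 0.223]
wrist_force: [-6.2, -4.4, 13.3]
opening: 0.578
grasp_force: 65.2
```

Contact made. I'll release, back out, and swing to the other side for the second grip.

>>> servo_tool --steps '[{"dx": 0,"dy": 0,"dz": 0,"wx": 0,"wy": 0,"wz": 0},{"dx": 0,"dy": 0,"dz": 0,"wx": 0,"wy": 0,"wz": 0},{"dx": 0,"dy": 0,"dz": 0,"wx": 0,"wy": 0,"wz": 0},{"dx": 0,"dy": 0,"dz": 0,"wx": 0,"wy": 0,"wz": 0},{"dx": 0,"dy": 0,"dz": 0,"wx": 0,"wy": 0,"wz": 0}]' --jaw 1

```text
time_s: 8.05
eef_pos: [0.5439, 0.2003, 0.0129]
eef_rot: [-0.206, 0.697, 0.65, 0.222]
wrist_force: [0.1, 0.4, -1.1]
opening: 0.997
grasp_force: 0.0
```

>>> servo_tool --steps '[{"dx": -0.01,"dy": -0.1,"dz": 0.15,"wx": 0,"wy": 0,"wz": 0},{"dx": -0.02,"dy": -0.2,"dz": 0.3,"wx": 0,"wy": 0,"wz": 0},{"dx": -0.02,"dy": -0.3,"dz": 0.44,"wx": 0,"wy": 0,"wz": 0},{"dx": -0.03,"dy": -0.4,"dz": 0.58,"wx": 0,"wy": 0,"wz": 0},{"dx": -0.04,"dy": -0.52,"dz": 0.73,"wx": 0,"wy": 0,"wz": 0}]'

```text
time_s: 8.47
eef_pos: [0.5395, 0.148, 0.0862]
eef_rot: [-0.206, 0.697, 0.65, 0.221]
wrist_force: [-0.0, 0.1, -0.5]
opening: 1.0
grasp_force: 0.0
```

>>> servo_tool --steps '[{"dx": 0,"dy": 0.1,"dz": 0.1,"wx": -0.039,"wy": 0.003,"wz": 0},{"dx": 0,"dy": 0.2,"dz": 0.2,"wx": -0.078,"wy": 0.006,"wz": 0},{"dx": 0.01,"dy": 0.3,"dz": 0.3,"wx": -0.117,"wy": 0.009,"wz": 0},{"dx": 0.02,"dy": 0.4,"dz": 0.4,"wx": -0.156,"wy": 0.012,"wz": 0},{"dx": 0.03,"dy": 0.5,"dz": 0.4,"wx": -0.195,"wy": 0.015,"wz": 0}]'

```text
time_s: 8.88
eef_pos: [0.5455, 0.1986, 0.1299]
eef_rot: [0.004, 0.732, 0.681, 0.0]
wrist_force: [-0.2, -0.8, -0.4]
opening: 1.0
grasp_force: 0.0
```

>>> servo_tool --steps '[{"dx": 0,"dy": 0.1,"dz": 0,"wx": -0.039,"wy": 0.003,"wz": 0},{"dx": 0,"dy": 0.2,"dz": 0,"wx": -0.078,"wy": 0.006,"wz": 0},{"dx": 0.01,"dy": 0.3,"dz": -0.1,"wx": -0.117,"wy": 0.009,"wz": 0},{"dx": 0.02,"dy": 0.4,"dz": -0.2,"wx": -0.156,"wy": 0.012,"wz": 0},{"dx": 0.03,"dy": 0.46,"dz": -0.3,"wx": -0.195,"wy": 0.015,"wz": 0}]'

```text
time_s: 9.3
eef_pos: [0.5464, 0.2463, 0.0968]
eef_rot: [0.207, 0.697, 0.649, -0.224]
wrist_force: [1.1, -0.1, -0.9]
opening: 1.002
grasp_force: 0.0
```

```bash
python3 - <<'E'
from h import *
st(); c=cam("wrist"); save(c,"w4")
E
```

```text
p [0.5464 0.2463 0.0968] toolz [-0.044 -0.578 -0.815] tooly [ 0.997 -0.072 -0.002] q [ 0.49  0.67  1.35 -0.51  1.49  0.7 ] F [ 1.1 -0.1 -0.9] op 1.002 g 0.0 t 9.3
```

View pics/w4.png

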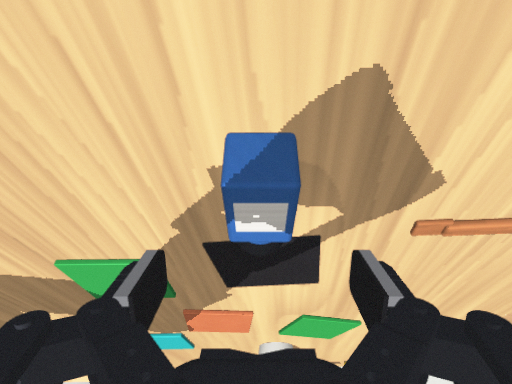

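The jar is lying square: its bottom face spans rows 133–187 and columns 221–300, with the lid pointing away towards the mat.

```bash
python3 - <<'E'
from h import *
c=cam("wrist"); st()
print(plane(c,[[225,133.5],[297,133.5]],0),plane(c,[[221.5,186.5],[300,185.5]],.05))
E
```

```text
p [0.5411 0.2462 0.0871] toolz [-0.055 -0.581 -0.812] tooly [ 0.997 -0.069 -0.018] q [ 0.49  0.68  1.36 -0.51  1.49  0.7 ] F [-2.1 -0.4 -0.6] op 0.998 g 0.0 t 9.4
[[0.51757496 0.24898631 0.        ]
 [0.56555131 0.24632608 0.        ]] [[0.52045679 0.25563081 0.05      ]
 [0.56399773 0.25435629 0.05      ]]
```

>>> servo_tool --steps '[{"dx": -0.01,"dy": -0.1,"dz": -0.17,"wx": 0,"wy": 0,"wz": 0},{"dx": -0.02,"dy": -0.2,"dz": -0.34,"wx": 0,"wy": 0,"wz": 0},{"dx": -0.03,"dy": -0.3,"dz": -0.51,"wx": 0,"wy": 0,"wz": 0},{"dx": -0.03,"dy": -0.4,"dz": -0.68,"wx": 0,"wy": 0,"wz": 0},{"dx": -0.03,"dy": -0.48,"dz": -0.82,"wx": 0,"wy": 0,"wz": 0}]'

```text
time_s: 9.82
eef_pos: [0.5429, 0.1949, 0.0138]
eef_rot: [0.203, 0.698, 0.649, -0.223]
wrist_force: [0.0, -0.7, 1.8]
opening: 1.003
grasp_force: 0.0
```

>>> servo_tool --steps '[{"dx": 0,"dy": 0,"dz": 0,"wx": 0,"wy": 0,"wz": 0},{"dx": 0,"dy": 0,"dz": 0,"wx": 0,"wy": 0,"wz": 0},{"dx": 0,"dy": 0,"dz": 0,"wx": 0,"wy": 0,"wz": 0},{"dx": 0,"dy": 0,"dz": 0,"wx": 0,"wy": 0,"wz": 0},{"dx": 0,"dy": 0,"dz": 0,"wx": 0,"wy": 0,"wz": 0}]' --jaw 0

```text
time_s: 10.23
eef_pos: [0.5444, 0.197, 0.0158]
eef_rot: [0.205, 0.698, 0.649, -0.222]
wrist_force: [2.4, 0.4, 3.9]
opening: 0.578
grasp_force: 63.4
```

>>> servo_tool --steps '[{"dx": 0,"dy": 0,"dz": 0,"wx": 0,"wy": 0,"wz": 0},{"dx": 0,"dy": 0,"dz": 0,"wx": 0,"wy": 0,"wz": 0},{"dx": 0,"dy": 0,"dz": 0,"wx": 0,"wy": 0,"wz": 0},{"dx": 0,"dy": 0,"dz": 0,"wx": 0,"wy": 0,"wz": 0},{"dx": 0,"dy": 0,"dz": 0,"wx": 0,"wy": 0,"wz": 0}]'

```text
time_s: 10.65
eef_pos: [0.5445, 0.197, 0.0158]
eef_rot: [0.205, 0.698, 0.649, -0.222]
wrist_force: [1.9, 0.4, 6.5]
opening: 0.58
grasp_force: 63.6
```

```bash
python3 - <<'E'
from h import *
st()
E
```

```text
p [0.5445 0.197  0.0158] toolz [-0.044 -0.574 -0.818] tooly [ 0.997 -0.073 -0.002] q [ 0.42  0.73  1.45 -0.55  1.33  0.73] F [1.9 0.4 6.5] op 0.58 g 63.6 t 10.65
```

Second grip is firm. Next: lift, turn another +90° while moving over the mat.

>>> servo_tool --steps '[{"dx": 0,"dy": 0,"dz": 0.2,"wx": 0,"wy": 0,"wz": 0},{"dx": 0,"dy": 0,"dz": 0.4,"wx": 0,"wy": 0,"wz": 0},{"dx": 0,"dy": 0,"dz": 0.6,"wx": 0,"wy": 0,"wz": 0},{"dx": 0,"dy": 0,"dz": 0.8,"wx": 0,"wy": 0,"wz": 0},{"dx": 0,"dy": 0,"dz": 1.0,"wx": 0,"wy": 0,"wz": 0}]'

```text
time_s: 11.07
eef_pos: [0.5417, 0.1966, 0.1135]
eef_rot: [0.203, 0.697, 0.65, -0.224]
wrist_force: [0.4, 1.4, -6.2]
opening: 0.578
grasp_force: 63.3
```

>>> servo_tool --steps '[{"dx": 0,"dy": -0.11,"dz": 0,"wx": 0.034,"wy": -0.003,"wz": 0},{"dx": 0,"dy": -0.22,"dz": 0,"wx": 0.068,"wy": -0.005,"wz": 0},{"dx": 0,"dy": -0.33,"dz": 0,"wx": 0.102,"wy": -0.008,"wz": 0},{"dx": 0,"dy": -0.44,"dz": 0,"wx": 0.136,"wy": -0.01,"wz": 0},{"dx": 0,"dy": -0.55,"dz": 0,"wx": 0.17,"wy": -0.013,"wz": 0}]'

```text
time_s: 11.48
eef_pos: [0.5423, 0.1416, 0.114]
eef_rot: [0.024, 0.731, 0.682, -0.028]
wrist_force: [-0.6, -0.3, -4.6]
opening: 0.579
grasp_force: 63.5
```

>>> servo_tool --steps '[{"dx": 0,"dy": -0.11,"dz": 0,"wx": 0.034,"wy": -0.003,"wz": 0},{"dx": 0,"dy": -0.22,"dz": 0,"wx": 0.068,"wy": -0.005,"wz": 0},{"dx": 0,"dy": -0.33,"dz": 0,"wx": 0.102,"wy": -0.008,"wz": 0},{"dx": 0,"dy": -0.44,"dz": 0,"wx": 0.136,"wy": -0.01,"wz": 0},{"dx": 0,"dy": -0.55,"dz": 0,"wx": 0.17,"wy": -0.013,"wz": 0}]'

```text
time_s: 11.9
eef_pos: [0.5427, 0.0858, 0.1144]
eef_rot: [-0.155, 0.712, 0.664, 0.168]
wrist_force: [0.1, 0.1, -6.2]
opening: 0.579
grasp_force: 63.6
```

>>> servo_tool --steps '[{"dx": 0,"dy": -0.11,"dz": 0,"wx": 0.034,"wy": -0.003,"wz": 0},{"dx": 0,"dy": -0.22,"dz": 0,"wx": 0.068,"wy": -0.005,"wz": 0},{"dx": 0,"dy": -0.33,"dz": 0,"wx": 0.102,"wy": -0.008,"wz": 0},{"dx": 0,"dy": -0.44,"dz": 0,"wx": 0.136,"wy": -0.01,"wz": 0},{"dx": 0,"dy": -0.55,"dz": 0,"wx": 0.16,"wy": -0.012,"wz": 0}]'

```text
time_s: 12.32
eef_pos: [0.5424, 0.0298, 0.1129]
eef_rot: [-0.316, 0.648, 0.604, 0.34]
wrist_force: [0.6, 1.1, -5.0]
opening: 0.575
grasp_force: 63.8
```

>>> servo_tool --steps '[{"dx": 0,"dy": 0,"dz": -0.1,"wx": 0,"wy": 0,"wz": 0},{"dx": 0,"dy": 0,"dz": -0.2,"wx": 0,"wy": 0,"wz": 0},{"dx": 0,"dy": 0,"dz": -0.3,"wx": 0,"wy": 0,"wz": 0},{"dx": 0,"dy": 0,"dz": -0.4,"wx": 0,"wy": 0,"wz": 0},{"dx": 0,"dy": 0,"dz": -0.45,"wx": 0,"wy": 0,"wz": 0}]'

```text
time_s: 12.73
eef_pos: [0.5421, 0.0327, 0.0674]
eef_rot: [-0.315, 0.648, 0.606, 0.338]
wrist_force: [-0.7, 0.1, -4.7]
opening: 0.574
grasp_force: 63.9
```

```bash
python3 - <<'E'
from h import *
st(); c=cam("scene"); cv2.imwrite("pics/s5.png",cv2.resize(c["frame"][110:260,150:350,::-1],None,fx=4,fy=4))
E
```

```text
p [0.5421 0.0327 0.0674] toolz [ 0.056  0.817 -0.573] tooly [ 0.998 -0.068  0.001] q [-0.62  0.61  1.73  0.78  1.47 -0.91] F [-0.7  0.1 -4.7] op 0.574 g 63.9 t 12.7333
```

View pics/s5.png

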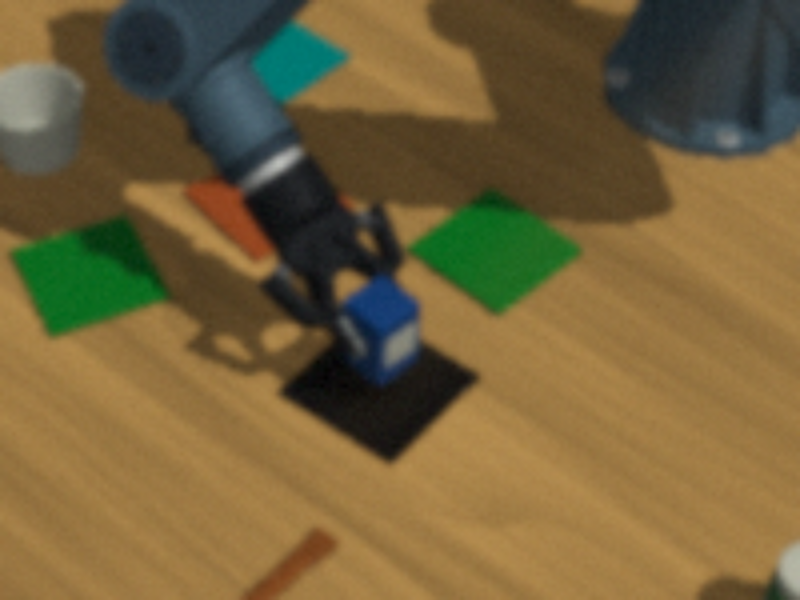

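The jar is upside down and held over the middle of the mat, at about (380,360) in the crop. I'll lower gently until contact.

>>> servo_tool --steps '[{"dx": 0,"dy": 0,"dz": -0.02,"wx": 0,"wy": 0,"wz": 0},{"dx": 0,"dy": 0,"dz": -0.04,"wx": 0,"wy": 0,"wz": 0},{"dx": 0,"dy": 0,"dz": -0.06,"wx": 0,"wy": 0,"wz": 0},{"dx": 0,"dy": 0,"dz": -0.07,"wx": 0,"wy": 0,"wz": 0},{"dx": 0,"dy": 0,"dz": -0.07,"wx": 0,"wy": 0,"wz": 0}]'

```text
time_s: 13.2
eef_pos: [0.5429, 0.0311, 0.0619]
eef_rot: [-0.314, 0.648, 0.605, 0.339]
wrist_force: [0.4, 0.2, -4.3]
opening: 0.576
grasp_force: 63.9
```

>>> servo_tool --steps '[{"dx": 0,"dy": 0,"dz": -0.005,"wx": 0,"wy": 0,"wz": 0},{"dx": 0,"dy": 0,"dz": -0.01,"wx": 0,"wy": 0,"wz": 0},{"dx": 0,"dy": 0,"dz": -0.015,"wx": 0,"wy": 0,"wz": 0},{"dx": 0,"dy": 0,"dz": -0.015,"wx": 0,"wy": 0,"wz": 0},{"dx": 0,"dy": 0,"dz": -0.015,"wx": 0,"wy": 0,"wz": 0}]'

```text
time_s: 13.62
eef_pos: [0.5428, 0.0311, 0.0603]
eef_rot: [-0.314, 0.648, 0.605, 0.339]
wrist_force: [-0.1, -0.6, -4.8]
opening: 0.575
grasp_force: 63.9
```

>>> servo_tool --steps '[{"dx": 0,"dy": 0,"dz": -0.005,"wx": 0,"wy": 0,"wz": 0},{"dx": 0,"dy": 0,"dz": -0.01,"wx": 0,"wy": 0,"wz": 0},{"dx": 0,"dy": 0,"dz": -0.015,"wx": 0,"wy": 0,"wz": 0},{"dx": 0,"dy": 0,"dz": -0.02,"wx": 0,"wy": 0,"wz": 0},{"dx": 0,"dy": 0,"dz": -0.02,"wx": 0,"wy": 0,"wz": 0}]'

```text
time_s: 14.03
eef_pos: [0.5429, 0.0311, 0.0586]
eef_rot: [-0.315, 0.648, 0.605, 0.339]
wrist_force: [-1.0, -1.0, -1.9]
opening: 0.581
grasp_force: 64.3
```

```bash
python3 - <<'E'
from h import *
st(); c=cam("scene")
E
```

```text
p [0.5429 0.0311 0.0586] toolz [ 0.059  0.818 -0.573] tooly [ 0.998 -0.07   0.002] q [-0.62  0.63  1.73  0.78  1.46 -0.93] F [-1.  -1.  -1.9] op 0.581 g 64.3 t 14.0333
```

>>> servo_tool --steps '[{"dx": 0,"dy": 0,"dz": -0.005,"wx": 0,"wy": 0,"wz": 0},{"dx": 0,"dy": 0,"dz": -0.008,"wx": 0,"wy": 0,"wz": 0},{"dx": 0,"dy": 0,"dz": -0.008,"wx": 0,"wy": 0,"wz": 0},{"dx": 0,"dy": 0,"dz": -0.008,"wx": 0,"wy": 0,"wz": 0},{"dx": 0,"dy": 0,"dz": -0.008,"wx": 0,"wy": 0,"wz": 0}]'

```text
time_s: 14.5
eef_pos: [0.5429, 0.0312, 0.0586]
eef_rot: [-0.315, 0.648, 0.605, 0.339]
wrist_force: [-3.6, -1.5, 5.6]
opening: 0.58
grasp_force: 64.8
```

>>> servo_tool --steps '[{"dx": 0,"dy": 0,"dz": 0,"wx": 0,"wy": 0,"wz": 0},{"dx": 0,"dy": 0,"dz": 0,"wx": 0,"wy": 0,"wz": 0},{"dx": 0,"dy": 0,"dz": 0,"wx": 0,"wy": 0,"wz": 0},{"dx": 0,"dy": 0,"dz": 0,"wx": 0,"wy": 0,"wz": 0},{"dx": 0,"dy": 0,"dz": 0,"wx": 0,"wy": 0,"wz": 0}]' --jaw 1

```text
time_s: 14.92
eef_pos: [0.5429, 0.0312, 0.0575]
eef_rot: [-0.314, 0.648, 0.605, 0.339]
wrist_force: [-0.8, 0.4, -0.7]
opening: 1.004
grasp_force: 0.0
```

>>> servo_tool --steps '[{"dx": 0,"dy": 0,"dz": 0,"wx": 0,"wy": 0,"wz": 0},{"dx": 0,"dy": 0,"dz": 0,"wx": 0,"wy": 0,"wz": 0},{"dx": 0,"dy": 0,"dz": 0,"wx": 0,"wy": 0,"wz": 0},{"dx": 0,"dy": 0,"dz": 0,"wx": 0,"wy": 0,"wz": 0},{"dx": 0,"dy": 0,"dz": 0,"wx": 0,"wy": 0,"wz": 0}]'

```text
time_s: 15.33
eef_pos: [0.5429, 0.0312, 0.0575]
eef_rot: [-0.314, 0.648, 0.605, 0.339]
wrist_force: [0.1, -0.1, 0.3]
opening: 0.999
grasp_force: 0.0
```

>>> servo_tool --steps '[{"dx": 0,"dy": 0,"dz": 0,"wx": 0,"wy": 0,"wz": 0},{"dx": 0,"dy": 0,"dz": 0,"wx": 0,"wy": 0,"wz": 0},{"dx": 0,"dy": 0,"dz": 0,"wx": 0,"wy": 0,"wz": 0},{"dx": 0,"dy": 0,"dz": 0,"wx": 0,"wy": 0,"wz": 0},{"dx": 0,"dy": 0,"dz": 0,"wx": 0,"wy": 0,"wz": 0}]'

```text
time_s: 15.75
eef_pos: [0.5429, 0.0312, 0.0575]
eef_rot: [-0.314, 0.648, 0.605, 0.339]
wrist_force: [-0.0, 0.4, 0.3]
opening: 1.003
grasp_force: 0.0
```

>>> servo_tool --steps '[{"dx": 0,"dy": 0,"dz": 0,"wx": 0,"wy": 0,"wz": 0},{"dx": 0,"dy": 0,"dz": 0,"wx": 0,"wy": 0,"wz": 0},{"dx": 0,"dy": 0,"dz": 0,"wx": 0,"wy": 0,"wz": 0},{"dx": 0,"dy": 0,"dz": 0,"wx": 0,"wy": 0,"wz": 0},{"dx": 0,"dy": 0,"dz": 0,"wx": 0,"wy": 0,"wz": 0}]'

```text
time_s: 16.17
eef_pos: [0.5428, 0.0312, 0.0575]
eef_rot: [-0.314, 0.648, 0.605, 0.339]
wrist_force: [-0.2, -0.2, -0.1]
opening: 0.995
grasp_force: 0.0
```

```bash
python3 - <<'E'
from h import *
st(); c=cam("wrist"); save(c,"w6")
f=c["frame"]; print(ray(c,[[256,192]])[0])
a=cam("scene"); a=a["frame"][150:250,190:310,::-1]
cv2.imwrite("pics/w6.png",np.hstack([cv2.resize(f[:,:,::-1],(400,300)),cv2.resize(a,(360,300))]))
E
```

```text
p [0.5428 0.0312 0.0575] toolz [ 0.059  0.817 -0.573] tooly [ 0.998 -0.07   0.002] q [-0.62  0.63  1.73  0.78  1.46 -0.93] F [-0.2 -0.2 -0.1] op 0.995 g 0.0 t 16.1667
[ 0.53592802 -0.04157776  0.20167876]
```

View pics/w6.png

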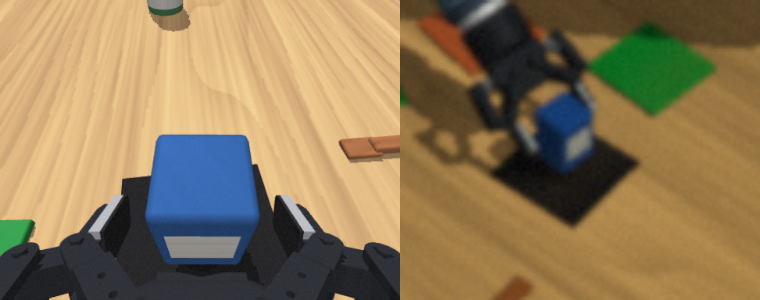

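The jar stands inverted on the mat, untouched for over 1.2 s, with the fingers clear on both sides. Now I regrip and do the reverse, laying it down on the mat with the lid towards −y.

>>> servo_tool --steps '[{"dx": 0,"dy": 0,"dz": 0,"wx": 0,"wy": 0,"wz": 0},{"dx": 0,"dy": 0,"dz": 0,"wx": 0,"wy": 0,"wz": 0},{"dx": 0,"dy": 0,"dz": 0,"wx": 0,"wy": 0,"wz": 0},{"dx": 0,"dy": 0,"dz": 0,"wx": 0,"wy": 0,"wz": 0},{"dx": 0,"dy": 0,"dz": 0,"wx": 0,"wy": 0,"wz": 0}]' --jaw 0

```text
time_s: 16.68
eef_pos: [0.543, 0.031, 0.0576]
eef_rot: [-0.314, 0.648, 0.605, 0.339]
wrist_force: [0.5, -0.6, 1.4]
opening: 0.581
grasp_force: 62.1
```

>>> servo_tool --steps '[{"dx": 0,"dy": 0,"dz": 0,"wx": 0,"wy": 0,"wz": 0},{"dx": 0,"dy": 0,"dz": 0,"wx": 0,"wy": 0,"wz": 0},{"dx": 0,"dy": 0,"dz": 0,"wx": 0,"wy": 0,"wz": 0},{"dx": 0,"dy": 0,"dz": 0,"wx": 0,"wy": 0,"wz": 0},{"dx": 0,"dy": 0,"dz": 0,"wx": 0,"wy": 0,"wz": 0}]'

```text
time_s: 17.1
eef_pos: [0.543, 0.0311, 0.0576]
eef_rot: [-0.314, 0.648, 0.605, 0.339]
wrist_force: [0.7, -0.6, 0.8]
opening: 0.577
grasp_force: 62.2
```

>>> servo_tool --steps '[{"dx": 0,"dy": 0,"dz": 0.12,"wx": 0,"wy": 0,"wz": 0},{"dx": 0,"dy": 0,"dz": 0.24,"wx": 0,"wy": 0,"wz": 0},{"dx": 0,"dy": 0,"dz": 0.36,"wx": 0,"wy": 0,"wz": 0},{"dx": 0,"dy": 0,"dz": 0.48,"wx": 0,"wy": 0,"wz": 0},{"dx": 0,"dy": 0,"dz": 0.6,"wx": 0,"wy": 0,"wz": 0}]'

```text
time_s: 17.52
eef_pos: [0.5428, 0.0311, 0.1189]
eef_rot: [-0.314, 0.648, 0.605, 0.339]
wrist_force: [0.4, 0.4, -4.8]
opening: 0.575
grasp_force: 62.9
```

>>> servo_tool --steps '[{"dx": 0,"dy": 0,"dz": 0,"wx": -0.034,"wy": 0.003,"wz": 0},{"dx": 0,"dy": 0,"dz": 0,"wx": -0.068,"wy": 0.005,"wz": 0},{"dx": 0,"dy": 0,"dz": 0,"wx": -0.102,"wy": 0.008,"wz": 0},{"dx": 0,"dy": 0,"dz": 0,"wx": -0.136,"wy": 0.01,"wz": 0},{"dx": 0,"dy": 0,"dz": 0,"wx": -0.17,"wy": 0.013,"wz": 0}]'

```text
time_s: 17.93
eef_pos: [0.543, 0.0308, 0.1193]
eef_rot: [-0.142, 0.716, 0.667, 0.153]
wrist_force: [-1.2, -0.3, -5.3]
opening: 0.579
grasp_force: 62.8
```

>>> servo_tool --steps '[{"dx": 0,"dy": 0,"dz": 0,"wx": -0.034,"wy": 0.003,"wz": 0},{"dx": 0,"dy": 0,"dz": 0,"wx": -0.068,"wy": 0.005,"wz": 0},{"dx": 0,"dy": 0,"dz": 0,"wx": -0.102,"wy": 0.008,"wz": 0},{"dx": 0,"dy": 0,"dz": 0,"wx": -0.136,"wy": 0.01,"wz": 0},{"dx": 0,"dy": 0,"dz": 0,"wx": -0.17,"wy": 0.013,"wz": 0}]'

```text
time_s: 18.35
eef_pos: [0.5427, 0.0316, 0.1195]
eef_rot: [0.038, 0.731, 0.68, -0.043]
wrist_force: [-0.4, 0.1, -6.6]
opening: 0.581
grasp_force: 63.0
```

>>> servo_tool --steps '[{"dx": 0,"dy": 0,"dz": 0,"wx": -0.034,"wy": 0.003,"wz": 0},{"dx": 0,"dy": 0,"dz": 0,"wx": -0.068,"wy": 0.005,"wz": 0},{"dx": 0,"dy": 0,"dz": 0,"wx": -0.102,"wy": 0.008,"wz": 0},{"dx": 0,"dy": 0,"dz": 0,"wx": -0.136,"wy": 0.01,"wz": 0},{"dx": 0,"dy": 0,"dz": 0,"wx": -0.16,"wy": 0.012,"wz": 0}]'

```text
time_s: 18.77
eef_pos: [0.5421, 0.0326, 0.1183]
eef_rot: [0.205, 0.698, 0.648, -0.224]
wrist_force: [0.2, -0.2, -5.8]
opening: 0.58
grasp_force: 63.1
```

>>> servo_tool --steps '[{"dx": 0,"dy": 0,"dz": -0.2,"wx": 0,"wy": 0,"wz": 0},{"dx": 0,"dy": 0,"dz": -0.4,"wx": 0,"wy": 0,"wz": 0},{"dx": 0,"dy": 0,"dz": -0.6,"wx": 0,"wy": 0,"wz": 0},{"dx": 0,"dy": 0,"dz": -0.75,"wx": 0,"wy": 0,"wz": 0},{"dx": 0,"dy": 0,"dz": -0.9,"wx": 0,"wy": 0,"wz": 0}]'

```text
time_s: 19.18
eef_pos: [0.5418, 0.0317, 0.0269]
eef_rot: [0.203, 0.699, 0.648, -0.224]
wrist_force: [0.2, 0.7, -4.9]
opening: 0.582
grasp_force: 63.2
```

```bash
python3 - <<'E'
from h import *
st()
E
```

```text
p [0.5418 0.0317 0.0269] toolz [-0.049 -0.574 -0.818] tooly [ 0.997 -0.077 -0.006] q [ 0.17  0.58  1.67 -0.66  1.15  0.6 ] F [ 0.2  0.7 -4.9] op 0.582 g 63.2 t 19.1833
```

Now about 6 mm more to contact.

>>> servo_tool --steps '[{"dx": 0,"dy": 0,"dz": -0.02,"wx": 0,"wy": 0,"wz": 0},{"dx": 0,"dy": 0,"dz": -0.035,"wx": 0,"wy": 0,"wz": 0},{"dx": 0,"dy": 0,"dz": -0.05,"wx": 0,"wy": 0,"wz": 0},{"dx": 0,"dy": 0,"dz": -0.06,"wx": 0,"wy": 0,"wz": 0},{"dx": 0,"dy": 0,"dz": -0.06,"wx": 0,"wy": 0,"wz": 0}]'

```text
time_s: 19.6
eef_pos: [0.5435, 0.0313, 0.0225]
eef_rot: [0.204, 0.698, 0.649, -0.223]
wrist_force: [-0.5, -0.1, -5.5]
opening: 0.574
grasp_force: 63.2
```

>>> servo_tool --steps '[{"dx": 0,"dy": 0,"dz": -0.005,"wx": 0,"wy": 0,"wz": 0},{"dx": 0,"dy": 0,"dz": -0.01,"wx": 0,"wy": 0,"wz": 0},{"dx": 0,"dy": 0,"dz": -0.01,"wx": 0,"wy": 0,"wz": 0},{"dx": 0,"dy": 0,"dz": -0.01,"wx": 0,"wy": 0,"wz": 0},{"dx": 0,"dy": 0,"dz": -0.01,"wx": 0,"wy": 0,"wz": 0}]'

```text
time_s: 20.02
eef_pos: [0.5429, 0.0312, 0.0206]
eef_rot: [0.204, 0.698, 0.649, -0.223]
wrist_force: [-0.2, -0.4, -6.1]
opening: 0.577
grasp_force: 63.2
```

>>> servo_tool --steps '[{"dx": 0,"dy": 0,"dz": -0.005,"wx": 0,"wy": 0,"wz": 0},{"dx": 0,"dy": 0,"dz": -0.01,"wx": 0,"wy": 0,"wz": 0},{"dx": 0,"dy": 0,"dz": -0.015,"wx": 0,"wy": 0,"wz": 0},{"dx": 0,"dy": 0,"dz": -0.02,"wx": 0,"wy": 0,"wz": 0},{"dx": 0,"dy": 0,"dz": -0.02,"wx": 0,"wy": 0,"wz": 0}]'

```text
time_s: 20.43
eef_pos: [0.5429, 0.0311, 0.0202]
eef_rot: [0.205, 0.698, 0.649, -0.224]
wrist_force: [-7.0, 1.6, 9.7]
opening: 0.581
grasp_force: 65.1
```

>>> servo_tool --steps '[{"dx": 0,"dy": 0,"dz": 0,"wx": 0,"wy": 0,"wz": 0},{"dx": 0,"dy": 0,"dz": 0,"wx": 0,"wy": 0,"wz": 0},{"dx": 0,"dy": 0,"dz": 0,"wx": 0,"wy": 0,"wz": 0},{"dx": 0,"dy": 0,"dz": 0,"wx": 0,"wy": 0,"wz": 0},{"dx": 0,"dy": 0,"dz": 0,"wx": 0,"wy": 0,"wz": 0}]' --jaw 1

```text
time_s: 20.85
eef_pos: [0.543, 0.0311, 0.0185]
eef_rot: [0.204, 0.698, 0.649, -0.223]
wrist_force: [0.2, -0.2, 1.2]
opening: 0.997
grasp_force: 0.0
```

>>> servo_tool --steps '[{"dx": 0.01,"dy": 0.1,"dz": 0.15,"wx": 0,"wy": 0,"wz": 0},{"dx": 0.02,"dy": 0.2,"dz": 0.3,"wx": 0,"wy": 0,"wz": 0},{"dx": 0.02,"dy": 0.3,"dz": 0.44,"wx": 0,"wy": 0,"wz": 0},{"dx": 0.03,"dy": 0.4,"dz": 0.58,"wx": 0,"wy": 0,"wz": 0},{"dx": 0.04,"dy": 0.52,"dz": 0.74,"wx": 0,"wy": 0,"wz": 0}]'

```text
time_s: 21.27
eef_pos: [0.5465, 0.0832, 0.0927]
eef_rot: [0.204, 0.698, 0.649, -0.224]
wrist_force: [0.9, -0.0, -0.3]
opening: 0.999
grasp_force: 0.0
```

>>> servo_tool --steps '[{"dx": 0,"dy": -0.1,"dz": 0.1,"wx": 0.039,"wy": -0.003,"wz": 0},{"dx": -0.01,"dy": -0.2,"dz": 0.2,"wx": 0.078,"wy": -0.006,"wz": 0},{"dx": -0.02,"dy": -0.3,"dz": 0.3,"wx": 0.117,"wy": -0.009,"wz": 0},{"dx": -0.03,"dy": -0.4,"dz": 0.4,"wx": 0.156,"wy": -0.012,"wz": 0},{"dx": -0.04,"dy": -0.5,"dz": 0.4,"wx": 0.195,"wy": -0.015,"wz": 0}]'

```text
time_s: 21.68
eef_pos: [0.5452, 0.0329, 0.1362]
eef_rot: [0.0, 0.731, 0.682, 0.003]
wrist_force: [0.7, -0.4, -1.9]
opening: 1.001
grasp_force: 0.0
```

>>> servo_tool --steps '[{"dx": 0,"dy": -0.1,"dz": 0,"wx": 0.039,"wy": -0.003,"wz": 0},{"dx": -0.01,"dy": -0.2,"dz": -0.1,"wx": 0.078,"wy": -0.006,"wz": 0},{"dx": -0.02,"dy": -0.3,"dz": -0.2,"wx": 0.117,"wy": -0.009,"wz": 0},{"dx": -0.03,"dy": -0.4,"dz": -0.3,"wx": 0.156,"wy": -0.012,"wz": 0},{"dx": -0.03,"dy": -0.47,"dz": -0.4,"wx": 0.195,"wy": -0.015,"wz": 0}]'

```text
time_s: 22.1
eef_pos: [0.5408, -0.0158, 0.0936]
eef_rot: [-0.205, 0.697, 0.649, 0.225]
wrist_force: [0.9, -0.5, -0.8]
opening: 0.998
grasp_force: 0.0
```

```bash
python3 - <<'E'
from h import *
st(); c=cam("wrist"); save(c,"w7")
E
```

```text
p [ 0.5408 -0.0158  0.0936] toolz [ 0.046  0.578 -0.815] tooly [ 0.997 -0.072  0.006] q [-0.57  0.41  1.76  0.55  1.33 -0.74] F [ 0.9 -0.5 -0.8] op 0.998 g 0.0 t 22.1
```

View pics/w7.png

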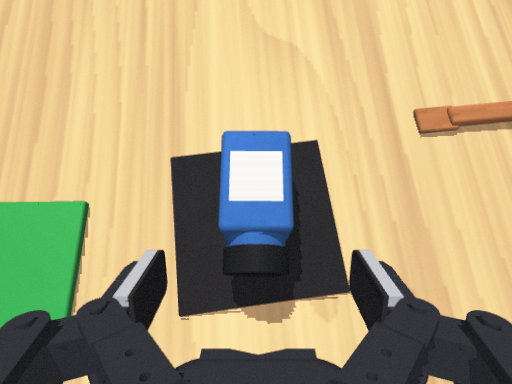

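The jar lies square on the mat, lid at (256,258) towards the hand and body centred at column 256. Going in, gripping, lifting.

>>> servo_tool --steps '[{"dx": 0.01,"dy": 0.1,"dz": -0.15,"wx": 0,"wy": 0,"wz": 0},{"dx": 0.02,"dy": 0.2,"dz": -0.3,"wx": 0,"wy": 0,"wz": 0},{"dx": 0.02,"dy": 0.3,"dz": -0.45,"wx": 0,"wy": 0,"wz": 0},{"dx": 0.03,"dy": 0.4,"dz": -0.6,"wx": 0,"wy": 0,"wz": 0},{"dx": 0.03,"dy": 0.52,"dz": -0.76,"wx": 0,"wy": 0,"wz": 0}]'

```text
time_s: 22.57
eef_pos: [0.5431, 0.038, 0.0158]
eef_rot: [-0.205, 0.698, 0.65, 0.221]
wrist_force: [-0.6, -0.3, 0.5]
opening: 0.996
grasp_force: 0.0
```

>>> servo_tool --steps '[{"dx": 0,"dy": 0,"dz": 0,"wx": 0,"wy": 0,"wz": 0},{"dx": 0,"dy": 0,"dz": 0,"wx": 0,"wy": 0,"wz": 0},{"dx": 0,"dy": 0,"dz": 0,"wx": 0,"wy": 0,"wz": 0},{"dx": 0,"dy": 0,"dz": 0,"wx": 0,"wy": 0,"wz": 0},{"dx": 0,"dy": 0,"dz": 0,"wx": 0,"wy": 0,"wz": 0}]' --jaw 0

```text
time_s: 22.98
eef_pos: [0.5438, 0.037, 0.0174]
eef_rot: [-0.205, 0.698, 0.65, 0.222]
wrist_force: [0.2, -1.9, 0.4]
opening: 0.577
grasp_force: 63.9
```

>>> servo_tool --steps '[{"dx": 0,"dy": 0,"dz": 0,"wx": 0,"wy": 0,"wz": 0},{"dx": 0,"dy": 0,"dz": 0,"wx": 0,"wy": 0,"wz": 0},{"dx": 0,"dy": 0,"dz": 0,"wx": 0,"wy": 0,"wz": 0},{"dx": 0,"dy": 0,"dz": 0,"wx": 0,"wy": 0,"wz": 0},{"dx": 0,"dy": 0,"dz": 0,"wx": 0,"wy": 0,"wz": 0}]'

```text
time_s: 23.4
eef_pos: [0.5439, 0.037, 0.0174]
eef_rot: [-0.205, 0.697, 0.65, 0.222]
wrist_force: [-0.2, -5.8, 5.8]
opening: 0.579
grasp_force: 64.6
```

```bash
python3 - <<'E'
from h import *
st()
E
```

```text
p [0.5439 0.037  0.0174] toolz [ 0.043  0.574 -0.818] tooly [ 0.997 -0.071  0.003] q [-0.48  0.53  1.8   0.61  1.17 -0.76] F [-0.2 -5.8  5.8] op 0.579 g 64.6 t 23.4
```

Upright target: TCP (0.4345, −0.2246, 0.049), with an extra −30° yaw to keep joint 4 away from its limit. Lift, turn −90°, then travel.

>>> servo_tool --steps '[{"dx": 0,"dy": 0,"dz": 0.2,"wx": 0,"wy": 0,"wz": 0},{"dx": 0,"dy": 0,"dz": 0.4,"wx": 0,"wy": 0,"wz": 0},{"dx": 0,"dy": 0,"dz": 0.6,"wx": 0,"wy": 0,"wz": 0},{"dx": 0,"dy": 0,"dz": 0.8,"wx": 0,"wy": 0,"wz": 0},{"dx": 0,"dy": 0,"dz": 1.0,"wx": 0,"wy": 0,"wz": 0}]'

```text
time_s: 23.82
eef_pos: [0.5417, 0.0385, 0.1164]
eef_rot: [-0.207, 0.697, 0.65, 0.221]
wrist_force: [1.1, -0.2, -4.2]
opening: 0.58
grasp_force: 63.9
```

>>> servo_tool --steps '[{"dx": 0,"dy": 0,"dz": 0,"wx": -0.034,"wy": 0.003,"wz": 0},{"dx": 0,"dy": 0,"dz": 0,"wx": -0.068,"wy": 0.005,"wz": 0},{"dx": 0,"dy": 0,"dz": 0,"wx": -0.102,"wy": 0.008,"wz": 0},{"dx": 0,"dy": 0,"dz": 0,"wx": -0.136,"wy": 0.01,"wz": 0},{"dx": 0,"dy": 0,"dz": 0,"wx": -0.17,"wy": 0.013,"wz": 0}]'

```text
time_s: 24.23
eef_pos: [0.5421, 0.0382, 0.1165]
eef_rot: [-0.026, 0.731, 0.681, 0.026]
wrist_force: [-0.4, 0.1, -6.4]
opening: 0.584
grasp_force: 64.0
```

>>> servo_tool --steps '[{"dx": 0,"dy": 0,"dz": 0,"wx": -0.034,"wy": 0.003,"wz": 0},{"dx": 0,"dy": 0,"dz": 0,"wx": -0.068,"wy": 0.005,"wz": 0},{"dx": 0,"dy": 0,"dz": 0,"wx": -0.102,"wy": 0.008,"wz": 0},{"dx": 0,"dy": 0,"dz": 0,"wx": -0.136,"wy": 0.01,"wz": 0},{"dx": 0,"dy": 0,"dz": 0,"wx": -0.17,"wy": 0.013,"wz": 0}]'

```text
time_s: 24.65
eef_pos: [0.5421, 0.0388, 0.1163]
eef_rot: [0.154, 0.713, 0.663, -0.169]
wrist_force: [-0.6, -0.9, -5.2]
opening: 0.577
grasp_force: 64.0
```

>>> servo_tool --steps '[{"dx": 0,"dy": 0,"dz": 0,"wx": -0.034,"wy": 0.003,"wz": 0},{"dx": 0,"dy": 0,"dz": 0,"wx": -0.068,"wy": 0.005,"wz": 0},{"dx": 0,"dy": 0,"dz": 0,"wx": -0.102,"wy": 0.008,"wz": 0},{"dx": 0,"dy": 0,"dz": 0,"wx": -0.136,"wy": 0.01,"wz": 0},{"dx": 0,"dy": 0,"dz": 0,"wx": -0.16,"wy": 0.012,"wz": 0}]'

```text
time_s: 25.07
eef_pos: [0.5415, 0.0394, 0.1145]
eef_rot: [0.313, 0.648, 0.604, -0.342]
wrist_force: [-0.4, 0.1, -4.9]
opening: 0.58
grasp_force: 64.2
```

```bash
python3 - <<'E'
from h import *
st()
E
```

```text
p [0.5415 0.0394 0.1145] toolz [-0.065 -0.82  -0.569] tooly [ 0.997 -0.074 -0.008] q [ 0.31  0.63  1.56 -0.87  1.49  0.71] F [-0.4  0.1 -4.9] op 0.58 g 64.2 t 25.0667
```

>>> servo_tool --steps '[{"dx": -0.07,"dy": -0.17,"dz": 0,"wx": 0,"wy": 0,"wz": -0.011},{"dx": -0.14,"dy": -0.35,"dz": 0,"wx": 0,"wy": 0,"wz": -0.022},{"dx": -0.22,"dy": -0.53,"dz": 0,"wx": 0,"wy": 0,"wz": -0.034},{"dx": -0.29,"dy": -0.7,"dz": 0,"wx": 0,"wy": 0,"wz": -0.045},{"dx": -0.36,"dy": -0.88,"dz": 0,"wx": 0,"wy": 0,"wz": -0.056}]'

```text
time_s: 25.48
eef_pos: [0.5054, -0.0499, 0.1149]
eef_rot: [0.28, 0.7, 0.544, -0.367]
wrist_force: [0.0, -0.3, -5.6]
opening: 0.576
grasp_force: 64.3
```

>>> servo_tool --steps '[{"dx": -0.07,"dy": -0.17,"dz": 0,"wx": 0,"wy": 0,"wz": -0.011},{"dx": -0.14,"dy": -0.35,"dz": 0,"wx": 0,"wy": 0,"wz": -0.022},{"dx": -0.22,"dy": -0.53,"dz": 0,"wx": 0,"wy": 0,"wz": -0.034},{"dx": -0.29,"dy": -0.7,"dz": 0,"wx": 0,"wy": 0,"wz": -0.045},{"dx": -0.36,"dy": -0.88,"dz": 0,"wx": 0,"wy": 0,"wz": -0.056}]'

```text
time_s: 25.9
eef_pos: [0.4695, -0.1379, 0.1151]
eef_rot: [0.247, 0.746, 0.481, -0.39]
wrist_force: [0.1, -0.2, -5.0]
opening: 0.582
grasp_force: 64.2
```

>>> servo_tool --steps '[{"dx": -0.07,"dy": -0.17,"dz": 0,"wx": 0,"wy": 0,"wz": -0.011},{"dx": -0.14,"dy": -0.35,"dz": 0,"wx": 0,"wy": 0,"wz": -0.022},{"dx": -0.22,"dy": -0.53,"dz": 0,"wx": 0,"wy": 0,"wz": -0.034},{"dx": -0.29,"dy": -0.7,"dz": 0,"wx": 0,"wy": 0,"wz": -0.045},{"dx": -0.36,"dy": -0.87,"dz": 0,"wx": 0,"wy": 0,"wz": -0.056}]'

```text
time_s: 26.32
eef_pos: [0.4336, -0.2249, 0.1151]
eef_rot: [0.211, 0.785, 0.413, -0.41]
wrist_force: [0.2, 0.8, -4.6]
opening: 0.58
grasp_force: 64.2
```

>>> servo_tool --steps '[{"dx": 0,"dy": 0,"dz": -0.15,"wx": 0,"wy": 0,"wz": 0},{"dx": 0,"dy": 0,"dz": -0.3,"wx": 0,"wy": 0,"wz": 0},{"dx": 0,"dy": 0,"dz": -0.45,"wx": 0,"wy": 0,"wz": 0},{"dx": 0,"dy": 0,"dz": -0.55,"wx": 0,"wy": 0,"wz": 0},{"dx": 0,"dy": 0,"dz": -0.6,"wx": 0,"wy": 0,"wz": 0}]'

```text
time_s: 26.73
eef_pos: [0.4334, -0.2242, 0.0542]
eef_rot: [0.212, 0.784, 0.414, -0.411]
wrist_force: [1.0, 0.3, -5.5]
opening: 0.581
grasp_force: 64.1
```

```bash
python3 - <<'E'
from h import *
p,R=st(); c=cam("scene"); t=cam("top"); p,R=st()
h=R[:2,2]/np.linalg.norm(R[:2,2]); j=p[:2]-.0116*h; print("jar",j)
cv2.imwrite("pics/s8.png",np.hstack([cv2.resize(c["frame"][110:210,160:290,::-1],None,fx=3,fy=3),cv2.resize(t["frame"][160:260,260:390,::-1],None,fx=3,fy=3)]))
E
```

```text
p [ 0.4334 -0.2242  0.0542] toolz [-0.469 -0.672 -0.573] tooly [ 0.823 -0.568 -0.009] q [-0.22  0.66  1.7  -0.88  1.39  0.83] F [ 1.   0.3 -5.5] op 0.581 g 64.1 t 26.7333
p [ 0.434  -0.2244  0.0553] toolz [-0.469 -0.673 -0.572] tooly [ 0.823 -0.567 -0.008] q [-0.22  0.65  1.7  -0.88  1.39  0.83] F [ 0.7  0.4 -5.2] op 0.582 g 64.1 t 26.8333
jar [ 0.44063177 -0.21483596]
```

View pics/s8.png

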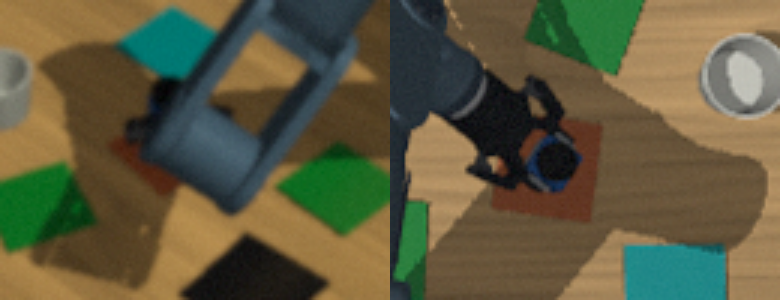

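The top crop shows the jar over the tile, with the lid at about (556,158) and the tile centre near (547,170). I'll check that lid offset numerically.

```bash
python3 - <<'E'
from h import *
c=cam("top"); f=c["frame"].copy(); st()
V=f.max(2); mm=np.zeros(V.shape,np.uint8); mm[203:223,305:326]=(V<45)[203:223,305:326]
ct=max(cv2.findContours(mm,0,cv2.CHAIN_APPROX_NONE)[0],key=cv2.contourArea).reshape(-1,2)
print(cv2.minEnclosingCircle(ct.astype(np.float32)),cv2.minEnclosingCircle((plane(c,ct,.113)[:,:2]*1000).astype(np.float32)))
print("by eye",plane(c,[[314.8,212.2]],.113))
E
```

```text
p [ 0.4346 -0.2246  0.0562] toolz [-0.468 -0.673 -0.572] tooly [ 0.824 -0.567 -0.006] q [-0.22  0.65  1.7  -0.88  1.39  0.83] F [ 0.1  1.1 -4.4] op 0.574 g 64.1 t 26.8833
((315.3061218261719, 212.7755126953125), 6.782520294189453) ((441.5533142089844, -214.7893829345703), 23.05764389038086)
by eye [[ 0.4435559  -0.21325343  0.113     ]]
```

The lid is at (0.442, −0.215), within about 3 mm of the tile centre. Lowering.

>>> servo_tool --steps '[{"dx": 0,"dy": 0,"dz": -0.02,"wx": 0,"wy": 0,"wz": 0},{"dx": 0,"dy": 0,"dz": -0.035,"wx": 0,"wy": 0,"wz": 0},{"dx": 0,"dy": 0,"dz": -0.05,"wx": 0,"wy": 0,"wz": 0},{"dx": 0,"dy": 0,"dz": -0.06,"wx": 0,"wy": 0,"wz": 0},{"dx": 0,"dy": 0,"dz": -0.06,"wx": 0,"wy": 0,"wz": 0}]'

```text
time_s: 27.3
eef_pos: [0.4349, -0.2248, 0.0505]
eef_rot: [0.213, 0.784, 0.413, -0.41]
wrist_force: [0.7, 0.2, -4.6]
opening: 0.579
grasp_force: 64.1
```

>>> servo_tool --steps '[{"dx": 0,"dy": 0,"dz": 0,"wx": 0,"wy": 0,"wz": 0},{"dx": 0,"dy": 0,"dz": -0.005,"wx": 0,"wy": 0,"wz": 0},{"dx": 0,"dy": 0,"dz": -0.01,"wx": 0,"wy": 0,"wz": 0},{"dx": 0,"dy": 0,"dz": -0.01,"wx": 0,"wy": 0,"wz": 0},{"dx": 0,"dy": 0,"dz": -0.01,"wx": 0,"wy": 0,"wz": 0}]'

```text
time_s: 27.72
eef_pos: [0.4348, -0.2248, 0.0495]
eef_rot: [0.213, 0.784, 0.413, -0.41]
wrist_force: [0.2, 0.6, -4.3]
opening: 0.576
grasp_force: 64.1
```

>>> servo_tool --steps '[{"dx": 0,"dy": 0,"dz": -0.005,"wx": 0,"wy": 0,"wz": 0},{"dx": 0,"dy": 0,"dz": -0.01,"wx": 0,"wy": 0,"wz": 0},{"dx": 0,"dy": 0,"dz": -0.015,"wx": 0,"wy": 0,"wz": 0},{"dx": 0,"dy": 0,"dz": -0.015,"wx": 0,"wy": 0,"wz": 0},{"dx": 0,"dy": 0,"dz": -0.015,"wx": 0,"wy": 0,"wz": 0}]'

```text
time_s: 28.13
eef_pos: [0.4349, -0.2249, 0.0486]
eef_rot: [0.213, 0.784, 0.413, -0.411]
wrist_force: [-1.0, 2.2, 1.2]
opening: 0.575
grasp_force: 64.8
```

>>> servo_tool --steps '[{"dx": 0,"dy": 0,"dz": 0,"wx": 0,"wy": 0,"wz": 0},{"dx": 0,"dy": 0,"dz": 0,"wx": 0,"wy": 0,"wz": 0},{"dx": 0,"dy": 0,"dz": 0,"wx": 0,"wy": 0,"wz": 0},{"dx": 0,"dy": 0,"dz": 0,"wx": 0,"wy": 0,"wz": 0},{"dx": 0,"dy": 0,"dz": 0,"wx": 0,"wy": 0,"wz": 0}]' --jaw 1

```text
time_s: 28.55
eef_pos: [0.4349, -0.225, 0.0481]
eef_rot: [0.213, 0.784, 0.413, -0.41]
wrist_force: [-1.0, 0.6, 0.1]
opening: 1.002
grasp_force: 0.0
```

>>> servo_tool --steps '[{"dx": 0.1,"dy": 0.15,"dz": 0.12,"wx": 0,"wy": 0,"wz": 0},{"dx": 0.2,"dy": 0.29,"dz": 0.25,"wx": 0,"wy": 0,"wz": 0},{"dx": 0.31,"dy": 0.44,"dz": 0.38,"wx": 0,"wy": 0,"wz": 0},{"dx": 0.42,"dy": 0.6,"dz": 0.51,"wx": 0,"wy": 0,"wz": 0},{"dx": 0.53,"dy": 0.76,"dz": 0.65,"wx": 0,"wy": 0,"wz": 0}]'

```text
time_s: 28.97
eef_pos: [0.4881, -0.1482, 0.1135]
eef_rot: [0.213, 0.784, 0.413, -0.41]
wrist_force: [0.2, -0.2, 0.3]
opening: 1.0
grasp_force: 0.0
```

>>> servo_tool --steps '[{"dx": 0,"dy": 0.1,"dz": 0.2,"wx": 0,"wy": 0,"wz": 0},{"dx": 0,"dy": 0.2,"dz": 0.4,"wx": 0,"wy": 0,"wz": 0},{"dx": 0,"dy": 0.3,"dz": 0.6,"wx": 0,"wy": 0,"wz": 0},{"dx": 0,"dy": 0.4,"dz": 0.8,"wx": 0,"wy": 0,"wz": 0},{"dx": 0,"dy": 0.5,"dz": 0.9,"wx": 0,"wy": 0,"wz": 0}]'

```text
time_s: 29.38
eef_pos: [0.4886, -0.0984, 0.2054]
eef_rot: [0.214, 0.785, 0.413, -0.409]
wrist_force: [1.4, -0.3, 0.1]
opening: 1.001
grasp_force: 0.0
```

```bash
python3 - <<'E'
from h import *
c=cam("top"); f=c["frame"]; st()
V=f.max(2); mm=np.zeros(V.shape,np.uint8); mm[200:226,300:330]=(V<45)[200:226,300:330]
cs=cv2.findContours(mm,0,cv2.CHAIN_APPROX_NONE)[0]; ct=max(cs,key=cv2.contourArea).reshape(-1,2)
print("lid",cv2.minEnclosingCircle((plane(c,ct,.108)[:,:2]*1000).astype(np.float32)))
g=f.copy()
cv2.imwrite("pics/t9.png",cv2.resize(g[80:280,90:410,::-1],None,fx=2.5,fy=2.5))
E
```

```text
p [ 0.4892 -0.0969  0.2063] toolz [-0.464 -0.674 -0.575] tooly [ 0.824 -0.566 -0.001] q [ 0.    0.51  1.52 -0.75  1.73  0.73] F [-0.1  1.2  1.1] op 1.0 g 0.0 t 29.4333
lid ((440.7998962402344, -215.76675415039062), 22.779199600219727)
```

View pics/t9.png

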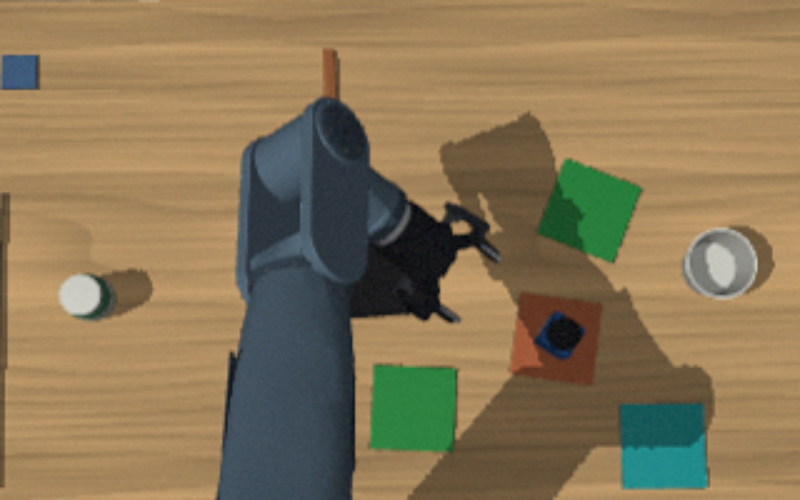

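The jar stands upright in the middle of the tile, lid at (565,333) in the crop, with the hand clear. Round jar, tub and tool look unmoved. Handing in.

```bash
python3 -c "
from bench import workorder
print(workorder.hand_in())"
```

```text
the job is handed in; nothing more can be done
None
```

The blue jar stood on its lid on the mat, hand off, for over a second, and now stands upright within about 3 mm of the terracotta tile's centre; the round jar, tub and wooden tool look unmoved, and the job is handed in (no verdict was returned).

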